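Set up a kiln tier for a bowl and a whistle

TASK

Set up a small kiln tier on the tan base slab: stand the two tall props upright on the slab's two round scorch marks, with the little terracotta bowl upright on the slab midway between them. Then lay the narrow batt flat across the tops of both props, centred and in line with the slab, and stand the clay whistle upright in the middle of the batt. Leave the short prop, the cream-oxide jar and the pigment canister where they stand.

Things in the scene. Friction and masses are not known exactly. Their poses are not given: they have to be found in the camera images.
- slab: tan kiln base slab, fixed flat on the bench: 90 mm along x, 210 mm along y, 18 mm thick. Origin: centre of its underside, z up. Two round scorch marks (brown rings, 44 mm across) on top, centred at x = 0, y = +65 and -65 mm. Keep the hand clear of the fixed shelf rack behind: front 0.58 m from the robot axis, square to a line 15 deg left of +x; lowest board overhead at z = 0.27 m
- prop_a: tall kiln prop: plain cream ceramic cylinder, 38 mm diameter, 60 mm high, a small dark bore spot on its top; stands upright; origin at the centre of its underside, z up. 0.13 kg. One of two alike, interchangeable
- prop_b: tall kiln prop: plain cream ceramic cylinder, 38 mm diameter, 60 mm high, a small dark bore spot on its top; stands upright; origin at the centre of its underside, z up. 0.13 kg. One of two alike, interchangeable
- batt: narrow kiln batt, buff, a flat plate 54 mm along its x, 170 mm along its y (the long way), 12 mm thick, at the start lying flat on the fixed grey-green glass plate at the right front, whose top is 7 mm above the bench. Origin at the centre of its underside, z up. 0.22 kg. Its ends reach 20 mm past the marks' centres when centred on the props
- bowl: little terracotta bowl, cup-shaped, open at the top, 52 mm across the rim and narrower at the foot, 36 mm high, wall 4 mm; stands upright; origin at the centre of its underside, z up. 0.06 kg
- whistle: small glazed brown clay animal whistle, lumpy, speckled head, 30 mm along its x, 46 mm along its y, 46 mm high; stands upright; origin at the centre of its underside (of the 30 x 46 mm outline), z up. Its solid trunk runs from y = -11 to +23 mm: grip it across x, at y = +6 mm, 15 to 35 mm up. 0.045 kg
- short_prop: short kiln prop, not wanted here: like the tall ones, 38 mm diameter but only 40 mm high. Origin at the centre of its underside. Leave it
- oxide_jar: small clear jar of cream oxide with a pale cap, 45 mm diameter, 80 mm high, upright. Origin at the centre of its underside. Leave it
- pigment: white pigment canister with a black snap lid, about 36 x 39 mm, 54 mm high, upright. Origin at the centre of its underside. Leave it

How it is judged:
By the outcome, as a careful person would: the job done as asked, in the order asked, and still so for the second after the job is handed in, with the robot touching nothing.
It also fails if it takes over 152 s, if anything falls off the work surface, if the arm or the gripper's body presses on something with over 40 N, if the wrist force passes 120 N, or if a joint passes its speed limit or range.

ROBOT

A 6-joint arm with a two-finger parallel gripper is mounted at the origin on the work surface; the furniture and walls round the work are solid. World frame = base frame: x ahead of the robot, y to its left, z up, the work surface at z = 0. Lengths are in m, angles in rad, forces in N, time in s.
With the tool pointing down it reaches from about 0.35 to 0.975 m from the base axis. Payload 4.9 kg.
Tool frame: the origin (TCP) lies at the very end of the fingers, on their centre line; the grasp point (between the pads) lies ctrl.grip_point_offset behind it (ctrl.grip_point_offset is the distance from the TCP to the grasp point, in m); z points along the fingers, y is the line along which they close (so a half turn about z gives the same grasp; the last joint's range is limited). The gripper opens to 85 mm and grips with 20 to 120 N. Pads are 22 mm wide; open, the fingers measure 114 mm over their backs; the gripper's body (76 mm by 85 mm) begins 54 mm behind the grasp point. The pads swing forward as they close: fully open they stand 13 mm farther back than shut.
Start: joints at [-1.411, 0.053, 1.613, -0, 1.476, -0.119], TCP at [0.172, -0.601, 0.231] pointing down, gripper open.
Joint ranges: [-3.01, 3.01], [-1.01, 2.22], [0.06, 2.58], [-1.02, 4.17], [0.09, 2.62], [-3.14, 3.14]. Speed limits (rad/s): [2.57, 2.57, 3.14, 3.14, 3.14, 3.14].

INTERFACE

Orientations are given as a rotation vector (axis times angle).
In Python, from station import ctrl gives the robot as it stands. The module is installed in compiled form; this text tells all that it offers.
- The arm moves only by the tool drive_tool, never from a script. Its argument "steps" is a list of rows, each an object with "translation": the shift along the tool's x, y, z normalised to -1 to 1, where 1 is 4 cm, a list of three; "angular": the turn, a rotation vector about the tool's x, y, z normalised to -1 to 1, where 1 is 8 degrees, a list of three; "gripper": the opening, from 0 (shut) to 1 (fully open). In form: [{"translation": [dx, dy, dz], "angular": [wx, wy, wz], "gripper": gripper}, ...]. A call has 1 to 8 rows; each row shifts and turns the commanded pose from where the row before left it, along the tool's axes as they then stand; what a row does not reach is not made up. A row lasts 1/8 s, in which the tool goes at most 62.5 mm and 10.7 degrees, less where a joint would pass 70% of its speed; a pose out of reach is approached as far as the arm can. A call with a number of a shift or a turn outside -1 to 1 is refused whole. A call with a gripper value outside its range is refused whole. The fingers move at their own pace and stop on an object; "force" is the grip in N (left out, the last holds). Time passes only in rows, so rows that do not move let the fingers close. It gives the time, the measured TCP pose, the force, the opening and the grip force at its end, in the units of the state.
- ctrl.get_obs(): the state, without advancing time (a new reading comes with each control period).
- ctrl.get_image(name): name is "scene" or "top" or "wrist"; returns a dict with "color" (420x560x3 uint8, red, green, blue), "depth" (420x560 float32, m along the optical axis (not along the pixel's ray), 0 where there is no reading), "fx", "fy", "cx", "cy" (pixels), "R" (3x3) and "t" (3): a world point X has camera coordinates R X + t. Camera axes: x right, y down, z forward; pixel columns grow to the right and rows downward; lengths in m; the calibration is good to about 2 mm. The wrist camera is an equidistant fisheye: a pixel r from the principal point sees the ray r / f radians off the axis. A picture is of the moment at which its call begins.
- ctrl.finish_job(): hands the job in; it is judged then, once.
The state is a dict: "t": time; "q": joint angles; "dq": joint speeds; "effort": joint torques, N m; "tool_pos": TCP position; "tool_rot": TCP orientation; "contact_force": force on the tool from outside, world axes, zero at the start; "wrist_torque": the same for the moment, N m; "opening": finger opening in m; "grip_force": force on a finger pad.
Only numpy, scipy, OpenCV 4.12 (cv2) and the standard library are available. Lean on these libraries where they do the work, as an engineer would, in place of code of your own. Each camera call takes 0.05 s, during which the arm holds its last target. There are 200 camera calls.

## Working session

There is one attempt and no reset: what is moved stays moved. The work goes in short steps, Python scripts to look and compute and a tool call to move; the robot and the scene stay as the last step left them, time stands still between calls to the robot, and variables do not carry over. Pictures are saved under pics/ and viewed, at most 14 in all, crops included, and the job is handed in when it is done.

Besides the shell and the picture viewer there is one more tool, called after "Request:" as a command line: name --argument value ..., lists and objects as JSON in quotes. drive_tool: Moves the arm, as the interface text tells. Its arguments: {"type":"object","properties":{"steps":{"type":"array"},"force":{"type":"number"}},"required":["steps"]}

```bash
ls; mkdir -p pics
python3 - <<'E'
from station import ctrl
import cv2,numpy as np
print(ctrl.get_obs(), ctrl.grip_point_offset)
for n in ["scene","top"]:
    im=ctrl.get_image(n); np.savez(n+'.npz',**im)
    cv2.imwrite(f'pics/{n}0.png',im['color'][:,:,::-1]); print(n,im['fx'],im['cx'],im['cy'],im['R'],im['t'])
E
```

```text
pics
{'t': 0.0, 'q': array([-1.41097296e+00,  5.33452163e-02,  1.61430850e+00,  1.21315889e-05,
        1.47599204e+00, -1.19012668e-01]), 'dq': array([-0.00166705,  0.00067451, -0.00011837,  0.00086651,  0.00036268,
       -0.00021639]), 'effort': array([ 1.64353711e-03, -3.93687880e+01, -3.70171845e+01, -3.40362806e-05,
        7.16882569e-03,  4.11030783e-06]), 'tool_pos': array([ 0.17191865, -0.6002384 ,  0.23006157]), 'tool_rot': array([-3.10907716e+00, -4.36290001e-01,  4.68073782e-05]), 'contact_force': array([-0.41864807, -0.04638675,  0.1820257 ]), 'wrist_torque': array([ 0.02207358,  0.03641515, -0.029692  ]), 'grip_force': 0.0, 'opening': 0.08564275545308514} 0.0187
scene 428.34981563377437 275.5554067152832 211.73480533779664 [[-0.8116973  -0.58398496 -0.01044288]
 [-0.3743075   0.5338196  -0.75824174]
 [ 0.44837639 -0.61155393 -0.65188988]] [0.30620805 0.19774624 0.90327422]
top 445.25768098207146 283.8110228157881 208.87512649511092 [[ 0.00716964 -0.9999703  -0.00282648]
 [-0.98676246 -0.00661694 -0.16203725]
 [ 0.16201374  0.00395081 -0.98678059]] [-0.00847838  0.40265922  1.12371861]
```

View pics/scene0.png

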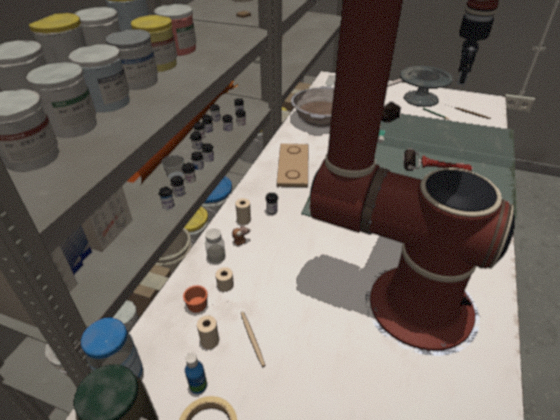

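View pics/top0.png

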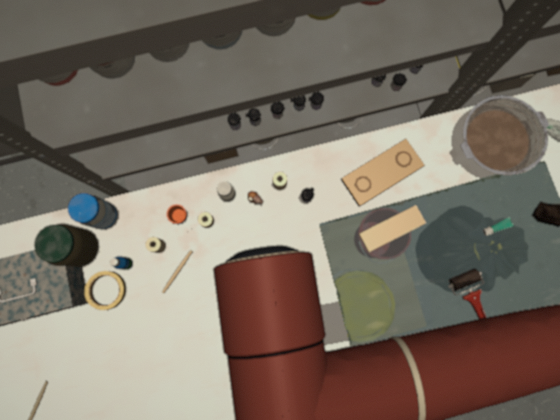

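The top view shows the slab at (383,171), the batt at (392,230), and three props at (279,180), (205,219) and (155,244). The bowl is at (177,214), the whistle at (255,198), the jar at (226,191) and the pigment at (307,194). I'll enlarge it and use depth.

```bash
cat > h.py <<'E'
import numpy as np,cv2
def load(n): return dict(np.load(n+'.npz'))
def cloud(im):
    h,w=im['depth'].shape; u,v=np.meshgrid(np.arange(w),np.arange(h)); d=im['depth']
    P=np.stack([(u-im['cx'])/im['fx']*d,(v-im['cy'])/im['fy']*d,d],-1)
    return (P-im['t'])@im['R']
def px2w(im,u,v,z):
    r=np.array([(u-im['cx'])/im['fx'],(v-im['cy'])/im['fy'],1])@im['R']; c=-im['t']@im['R']
    return c+r*(z-c[2])/r[2]
E
python3 - <<'E'
from h import *
im=load('top'); W=cloud(im); c=im['color'][:,:,::-1]
cv2.imwrite('pics/topA.png',cv2.resize(c[130:260,140:340],None,fx=4,fy=4,interpolation=2))
cv2.imwrite('pics/topB.png',cv2.resize(c[120:270,325:440],None,fx=4,fy=4,interpolation=2)) 
for n,(u,v) in dict(p1=(279,180),p2=(205,219),p3=(155,244),bowl=(177,214),wh=(255,198),jar=(226,191),pig=(307,194),slab=(383,171),batt=(392,230)).items():
    R=16; B=W[v-R:v+R,u-R:u+R].reshape(-1,3); k=(B[:,2]>0.012)&(B[:,2]<.12)
    Q=B[k]; zt=np.percentile(Q[:,2],97) if k.any() else 0; T=Q[Q[:,2]>zt-.008]
    print(n,k.sum(),'ztop',zt.round(4),'top mean',T.mean(0).round(4),'ext',(np.ptp(T,0)).round(3), 'mid',((T.max(0)+T.min(0))/2).round(4))
print('table z',np.median(W[260:300,170:200,2]),np.median(W[200:215,285:300,2]))
E
```

```text
p1 213 ztop 0.0633 top mean [0.4778 0.0066 0.06  ] ext [0.037 0.036 0.009] mid [0.4783 0.0071 0.0603]
p2 192 ztop 0.044 top mean [0.375  0.1984 0.0401] ext [0.034 0.036 0.009] mid [0.3752 0.1991 0.0406]
p3 247 ztop 0.0639 top mean [0.308  0.3227 0.0603] ext [0.038 0.037 0.01 ] mid [0.3083 0.3231 0.061 ]
bowl 173 ztop 0.0389 top mean [0.3898 0.2757 0.0357] ext [0.048 0.05  0.009] mid [0.3896 0.2745 0.0359]
wh 144 ztop 0.0464 top mean [0.4331 0.0725 0.0428] ext [0.03  0.034 0.011] mid [0.4333 0.0705 0.0439]
jar 293 ztop 0.0823 top mean [0.4486 0.1463 0.0792] ext [0.034 0.034 0.01 ] mid [0.4487 0.1463 0.0799]
pig 169 ztop 0.0558 top mean [ 0.4396 -0.064   0.052 ] ext [0.034 0.033 0.009] mid [ 0.4404 -0.0639  0.0523]
slab 953 ztop 0.0218 top mean [ 0.5104 -0.2685  0.0179] ext [0.088 0.086 0.01 ] mid [ 0.5108 -0.2683  0.0191]
batt 718 ztop 0.0227 top mean [ 0.3556 -0.2859  0.0187] ext [0.082 0.084 0.01 ] mid [ 0.3528 -0.287   0.0199]
table z 0.000583626247872565 -0.0001442960373176828
```

View pics/topA.png

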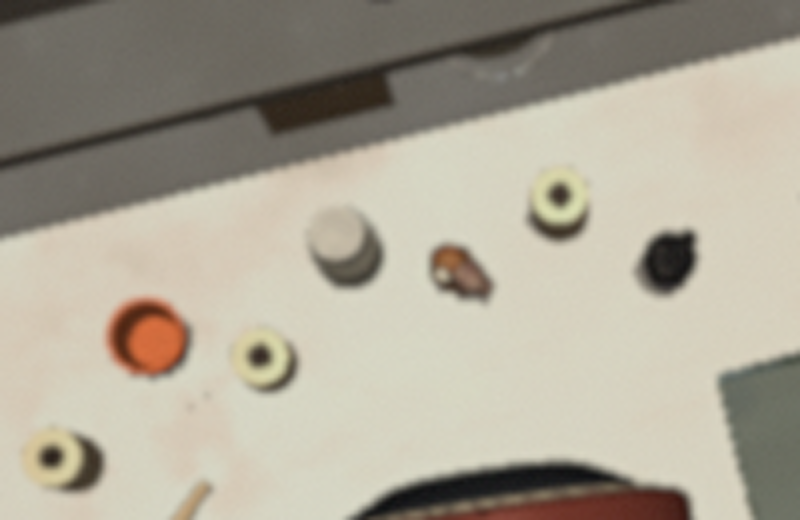

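View pics/topB.png

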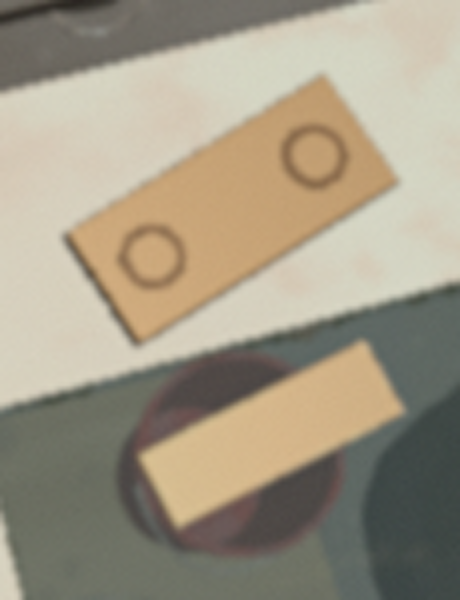

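The depth shows that the middle prop, at (205,219), is the short one. The tall ones are at (279,180) and (155,244). The whistle's head is toward upper-left, at crop (447,262), and its tail is at (488,294). Next I'll fit the slab and batt.

```bash
cat >> h.py <<'E'
def rect(im,u0,u1,v0,v1,z,thr=.007):
    W=cloud(im); hsv=cv2.cvtColor(im['color'],cv2.COLOR_RGB2HSV)
    m=np.zeros(W.shape[:2],np.uint8); m[v0:v1,u0:u1]=1
    m&=((hsv[...,1]>60)&(hsv[...,2]>90)&(hsv[...,0]<25)&(abs(W[...,2]-z)<thr)).astype(np.uint8)
    m=cv2.morphologyEx(m,cv2.MORPH_CLOSE,np.ones((5,5)))
    cs=max(cv2.findContours(m,0,cv2.CHAIN_APPROX_NONE)[0],key=cv2.contourArea)[:,0]
    P=np.array([px2w(im,u,v,z)[:2] for u,v in cs],np.float32)
    c,s,a=cv2.minAreaRect(P*1000); a=a if s[0]<s[1] else a-90
    return np.array(c)/1000,s,a
def go(ctrl,x,y,z,yaw=None):
    """print tool-axis units: yaw deg = tool y (closing) direction"""
    from scipy.spatial.transform import Rotation as R
    o=ctrl.get_obs(); M=R.from_rotvec(o['tool_rot']).as_matrix(); cur=np.degrees(np.arctan2(M[1,1],M[0,1]))
    yaw=cur if yaw is None else yaw
    d=(yaw-cur+180)%360-180  # about world z; tool z is down -> sign flip
    b=np.radians(yaw); Y=np.array([np.cos(b),np.sin(b),0]); Z=np.array([0,0,-1.]); X=np.cross(Y,Z)
    D=np.array([x,y,z])-o['tool_pos']
    print('t',round(o['t'],2),'pos',o['tool_pos'].round(4),'yaw',cur.round(2),'tilt',M[:,2].round(3),'open',round(o['opening'],4),'F',o['contact_force'].round(1))
    print('turn units',round(-d/8,3),'| shift units x,y,z',(np.array([X@D,Y@D,Z@D])/.04).round(3),'mm',(1000*np.array([X@D,Y@D,Z@D])).round(1))
E
python3 - <<'E'
from h import *
from station import ctrl
im=load('top')
print(rect(im,330,432,130,215,.018)); print(rect(im,350,435,200,260,.019))
f=lambda u,v:((u+.5)/4+325-.5,(v+.5)/4+120-.5)
a=px2w(im,*f(152,256),.018);b=px2w(im,*f(315,155.5),.018);print(a,b,(a+b)/2,np.linalg.norm(a-b),np.degrees(np.arctan2(*(a-b)[:2]))*-1)
print('slab corners',[px2w(im,*f(*p),.018)[:2].round(4) for p in [(66,235),(323,74),(399,182),(139,345)]])
print('batt corners',[px2w(im,*f(*p),.019)[:2].round(4) for p in [(137,455),(362,340),(406,410),(178,530)]])
g=lambda u,v:((u+.5)/4+140-.5,(v+.5)/4+130-.5)
for n,u,v,z in [('p1',559,196,.06),('p3',53,457,.06),('bowl',148,337,.036),('whead',448,262,.04),('wtail',489,295,.02)]: print(n,px2w(im,*g(u,v),z)[:2].round(4))
go(ctrl,.478,.007,.16,31.6)
E
```

```text
(array([ 0.50798184, -0.26775793]), (88.51459503173828, 209.42193603515625), 32.52204513549805)
(array([ 0.3572034 , -0.28748996]), (53.87092590332031, 170.48672485351562), 27.035011291503906)
[ 0.47447069 -0.21435332  0.018     ] [ 0.54404612 -0.32494223  0.018     ] [ 0.5092584  -0.26964777  0.018     ] 0.13065469190881923 32.17546101490147
slab corners [array([ 0.4884, -0.1575]), array([ 0.6009, -0.3324]), array([ 0.5261, -0.3803]), array([ 0.4145, -0.2045])]
batt corners [array([ 0.3416, -0.2016]), array([ 0.4186, -0.351 ]), array([ 0.3724, -0.3779]), array([ 0.2931, -0.2271])]
p1 [0.4768 0.0061]
p3 [0.3072 0.3216]
bowl [0.3872 0.2715]
whead [0.4371 0.0781]
wtail [0.4191 0.0522]
t 0.1 pos [ 0.1719 -0.6003  0.2302] yaw -74.03 tilt [-0.     0.002 -1.   ] open 0.0858 F [ 0.1 -0.9 -0.2]
turn units -13.203 | shift units x,y,z [ 8.922 14.473  1.755] mm [356.9 578.9  70.2]
```

Request:
drive_tool --steps '[{"translation": [0, 0, 0.2], "angular": [0, 0, -1], "gripper": 0.8}, {"translation": [0, 0, 0.2], "angular": [0, 0, -1], "gripper": 0.8}, {"translation": [0, 0, 0.2], "angular": [0, 0, -1], "gripper": 0.8}, {"translation": [0, 0, 0.2], "angular": [0, 0, -1], "gripper": 0.8}, {"translation": [0, 0, 0.2], "angular": [0, 0, -1], "gripper": 0.8}, {"translation": [0, 0, 0.2], "angular": [0, 0, -1], "gripper": 0.8}, {"translation": [0, 0, 0.2], "angular": [0, 0, -1], "gripper": 0.8}, {"translation": [0, 0, 0.2], "angular": [0, 0, -1], "gripper": 0.8}]' --force 40

```text
t: 1.1
tool_pos: [0.1719, -0.6004, 0.1663]
tool_rot: [-2.402, -2.024, -0.001]
contact_force: [0.3, -0.2, 0.1]
opening: 0.0687
grip_force: 0.0
```

Request:
drive_tool --steps '[{"translation": [0, 0, 0], "angular": [0, 0, -1], "gripper": 0.8}, {"translation": [0, 0, 0], "angular": [0, 0, -1], "gripper": 0.8}, {"translation": [0, 0, 0], "angular": [0, 0, -1], "gripper": 0.8}, {"translation": [0, 0, 0], "angular": [0, 0, -1], "gripper": 0.8}, {"translation": [0, 0, 0], "angular": [0, 0, -1], "gripper": 0.8}, {"translation": [0.6, 1, 0], "angular": [0, 0, -0.3], "gripper": 0.8}, {"translation": [0.6, 1, 0], "angular": [0, 0, 0], "gripper": 0.8}, {"translation": [0.6, 1, 0], "angular": [0, 0, 0], "gripper": 0.8}]'

```text
t: 2.1
tool_pos: [0.2368, -0.4751, 0.1666]
tool_rot: [-1.514, -2.752, -0.001]
contact_force: [0.3, -0.2, 0.8]
opening: 0.0677
grip_force: 0.0
```

Request:
drive_tool --steps '[{"translation": [0.6, 1, 0], "angular": [0, 0, 0], "gripper": 0.8}, {"translation": [0.6, 1, 0], "angular": [0, 0, 0], "gripper": 0.8}, {"translation": [0.6, 1, 0], "angular": [0, 0, 0], "gripper": 0.8}, {"translation": [0.6, 1, 0], "angular": [0, 0, 0], "gripper": 0.8}, {"translation": [0.6, 1, 0], "angular": [0, 0, 0], "gripper": 0.8}, {"translation": [0.6, 1, 0], "angular": [0, 0, 0], "gripper": 0.8}, {"translation": [0.6, 1, 0], "angular": [0, 0, 0], "gripper": 0.8}, {"translation": [0.6, 1, 0], "angular": [0, 0, 0], "gripper": 0.8}]'

```text
t: 3.1
tool_pos: [0.4042, -0.1416, 0.167]
tool_rot: [-1.514, -2.752, 0.0]
contact_force: [0.9, -0.7, 0.7]
opening: 0.0682
grip_force: 0.0
```

Run:
```python
from h import *
from station import ctrl
go(ctrl,.4774,.0066,.13,32.4)
```

```text
t 3.1 pos [ 0.4042 -0.1416  0.167 ] yaw 32.37 tilt [-0.  0. -1.] open 0.0682 F [ 0.9 -0.7  0.7]
turn units -0.004 | shift units x,y,z [2.148 3.531 0.925] mm [ 85.9 141.2  37. ]
```

Request:
drive_tool --steps '[{"translation": [0.54, 0.88, 0], "angular": [0, 0, 0], "gripper": 0.8}, {"translation": [0.54, 0.88, 0], "angular": [0, 0, 0], "gripper": 0.8}, {"translation": [0.54, 0.88, 0], "angular": [0, 0, 0], "gripper": 0.8}, {"translation": [0.53, 0.89, 0], "angular": [0, 0, 0], "gripper": 0.8}, {"translation": [0, 0, 0.9], "angular": [0, 0, 0], "gripper": 0.8}, {"translation": [0, 0, 0], "angular": [0, 0, 0], "gripper": 0.8}]'

```text
t: 3.85
tool_pos: [0.4746, 0.0059, 0.1279]
tool_rot: [-1.509, -2.747, 0.004]
contact_force: [-0.1, 0.5, -0.4]
opening: 0.0683
grip_force: 0.0
```

Run:
```python
from h import *
from station import ctrl
go(ctrl,.4774,.0066,.022,32.4)
im=ctrl.get_image('wrist'); np.savez('w1.npz',**im); cv2.imwrite('pics/w1.png',im['color'][:,:,::-1])
print(im['fx'],im['cx'],im['cy'],im['R'],im['t'], -im['t']@im['R'])
```

```text
t 3.85 pos [0.4746 0.0059 0.1279] yaw 32.43 tilt [-0.007  0.001 -1.   ] open 0.0683 F [-0.1  0.5 -0.4]
turn units 0.004 | shift units x,y,z [-0.023  0.069  2.649] mm [ -0.9   2.8 105.9]
325.19226210127806 279.63757977168456 208.2430646824615 [[ 0.84360172  0.5369367  -0.00592624]
 [ 0.5161112  -0.80773707  0.28493869]
 [ 0.1482072  -0.24343337 -0.95852742]] [-0.40214153 -0.24791626  0.21014033] [0.43605534 0.06682856 0.26968301]
```

View pics/w1.png

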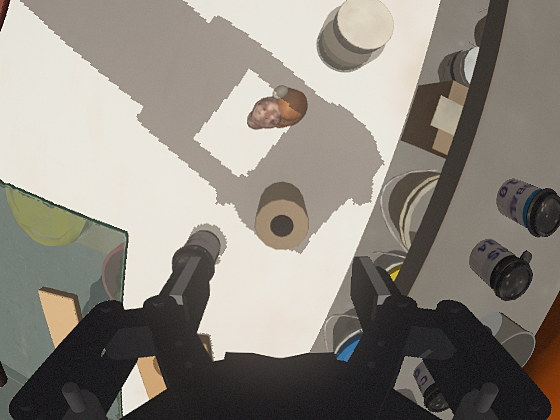

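The wrist view shows the prop top's bore at (282,224), the whistle at (285,105), and the pigment beside the left finger but clear of it. I'll check the prop with the wrist calibration.

```bash
cat >> h.py <<'E'
def fish(im,u,v,z):
    dx,dy=(u-im['cx'])/im['fx'],(v-im['cy'])/im['fy']; th=np.hypot(dx,dy); s=np.sin(th)/max(th,1e-9)
    r=np.array([dx*s,dy*s,np.cos(th)])@im['R']; c=-im['t']@im['R']
    return (c+r*(z-c[2])/r[2])[:3]
E
python3 - <<'E'
from h import *
from station import ctrl
im=load('w1')
print('p1',fish(im,282,224,.06))
print('p1 edges',fish(im,257,219,.06),fish(im,308,225,.06))
print('head top',fish(im,292,100,.042),'tail',fish(im,258,124,.02),'knob',fish(im,281,94,.046))
c=im['color'][:,:,::-1]; cv2.imwrite('pics/wh.png',cv2.resize(c[70:145,230:330],None,fx=6,fy=6,interpolation=2))
E
```

```text
p1 [0.47586522 0.00497273 0.06      ]
p1 edges [ 0.45958851 -0.00117242  0.06      ] [0.49128381 0.01393503 0.06      ]
head top [0.43670392 0.07914011 0.042     ] tail [0.4248758  0.05097181 0.02      ] knob [0.42821306 0.07839403 0.046     ]
```

View pics/wh.png

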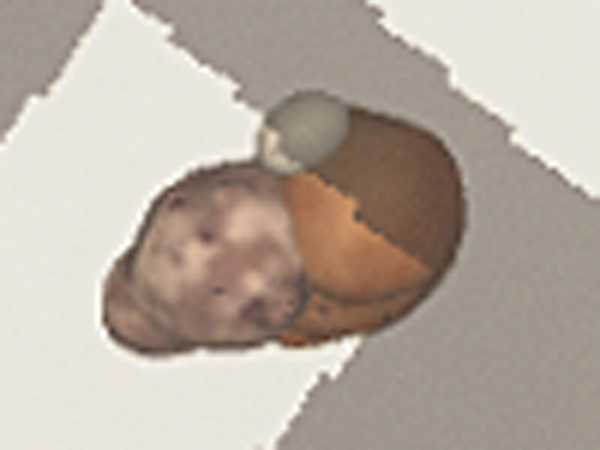

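Request:
drive_tool --steps '[{"translation": [-0.015, 0.04, 0.5], "angular": [0, 0, 0], "gripper": 0.8}, {"translation": [0, 0, 0.5], "angular": [0, 0, 0], "gripper": 0.8}, {"translation": [0, 0, 0.5], "angular": [0, 0, 0], "gripper": 0.8}, {"translation": [0, 0, 0.5], "angular": [0, 0, 0], "gripper": 0.8}, {"translation": [0, 0, 0.4], "angular": [0, 0, 0], "gripper": 0.8}, {"translation": [0, 0, 0.2], "angular": [0, 0, 0], "gripper": 0.8}, {"translation": [0, 0, 0], "angular": [0, 0, 0], "gripper": 0.8}]'

```text
t: 4.78
tool_pos: [0.4788, 0.0053, 0.0272]
tool_rot: [-1.514, -2.752, 0.0]
contact_force: [0.3, 0.3, -1.0]
opening: 0.0682
grip_force: 0.0
```

Request:
drive_tool --steps '[{"translation": [0, 0, 0], "angular": [0, 0, 0], "gripper": 0.5}, {"translation": [0, 0, 0], "angular": [0, 0, 0], "gripper": 0.4}, {"translation": [0, 0, 0], "angular": [0, 0, 0], "gripper": 0.3}, {"translation": [0, 0, 0], "angular": [0, 0, 0], "gripper": 0.2}, {"translation": [0, 0, 0], "angular": [0, 0, 0], "gripper": 0.2}]'

```text
t: 5.4
tool_pos: [0.4796, 0.0052, 0.0283]
tool_rot: [1.513, 2.751, 0.001]
contact_force: [-1.1, 0.2, 5.3]
opening: 0.0373
grip_force: 40.6
```

```bash
cat >> h.py <<'E'
SL=np.array([.5083,-.2686]); SY=32.4
a=np.radians(SY); SXv=np.array([np.cos(a),np.sin(a)]); SYv=np.array([-np.sin(a),np.cos(a)])
def slab(x,y): return SL+x*SXv+y*SYv
E
python3 - <<'E'
from h import *
from station import ctrl
print(slab(0,.065),slab(0,-.065))
go(ctrl,*slab(0,-.065),.13)
E
```

```text
[ 0.47347126 -0.21371868] [ 0.54312874 -0.32348132]
t 5.4 pos [0.4796 0.0052 0.0283] yaw 32.38 tilt [ 0.001 -0.    -1.   ] open 0.0373 F [-1.1  0.2  5.3]
turn units -0.0 | shift units x,y,z [-7.79  -3.06  -2.542] mm [-311.6 -122.4 -101.7]
```

Request:
drive_tool --steps '[{"translation": [0, 0, -0.6], "angular": [0, 0, 0], "gripper": 0.2}, {"translation": [0, 0, -1], "angular": [0, 0, 0], "gripper": 0.2}, {"translation": [0, 0, -1], "angular": [0, 0, 0], "gripper": 0.2}, {"translation": [-0.6, -0.25, 0], "angular": [0, 0, 0], "gripper": 0.2}, {"translation": [-0.9, -0.35, 0], "angular": [0, 0, 0], "gripper": 0.2}, {"translation": [-0.9, -0.35, 0], "angular": [0, 0, 0], "gripper": 0.2}, {"translation": [-0.9, -0.35, 0], "angular": [0, 0, 0], "gripper": 0.2}, {"translation": [-0.9, -0.35, 0], "angular": [0, 0, 0], "gripper": 0.2}]'

```text
t: 6.4
tool_pos: [0.5128, -0.1727, 0.1304]
tool_rot: [-1.514, -2.752, -0.001]
contact_force: [0.8, -0.7, -1.6]
opening: 0.037
grip_force: 40.5
```

Request:
drive_tool --steps '[{"translation": [-0.9, -0.35, 0], "angular": [0, 0, 0], "gripper": 0.2}, {"translation": [-0.9, -0.35, 0], "angular": [0, 0, 0], "gripper": 0.2}, {"translation": [-0.9, -0.35, 0], "angular": [0, 0, 0], "gripper": 0.2}, {"translation": [-0.9, -0.35, 0], "angular": [0, 0, 0], "gripper": 0.2}, {"translation": [0, 0, 0.6], "angular": [0, 0, 0], "gripper": 0.2}, {"translation": [0, 0, 0.6], "angular": [0, 0, 0], "gripper": 0.2}, {"translation": [0, 0, 0], "angular": [0, 0, 0], "gripper": 0.2}, {"translation": [0, 0, 0], "angular": [0, 0, 0], "gripper": 0.2}]'

```text
t: 7.4
tool_pos: [0.5431, -0.3234, 0.0837]
tool_rot: [1.514, 2.752, 0.0]
contact_force: [0.1, 0.1, -1.4]
opening: 0.0366
grip_force: 40.5
```

Run:
```python
from h import *
from station import ctrl
go(ctrl,*slab(0,-.065),.0468)
im=ctrl.get_image('wrist'); np.savez('w2.npz',**im); c=im['color'][:,:,::-1]
cv2.imwrite('pics/w2.png',cv2.resize(c[20:300,130:430],None,fx=2,fy=2,interpolation=2))
```

```text
t 7.4 pos [ 0.5431 -0.3234  0.0837] yaw 32.38 tilt [ 0. -0. -1.] open 0.0366 F [ 0.1  0.1 -1.4]
turn units -0.0 | shift units x,y,z [-0.002 -0.     0.923] mm [-0.1 -0.  36.9]
```

View pics/w2.png

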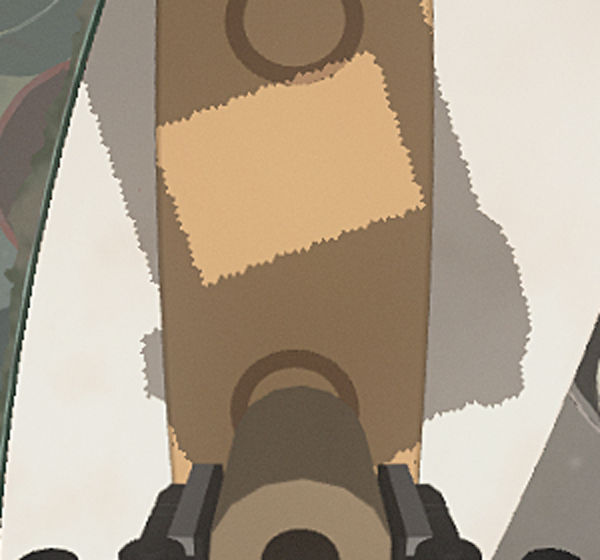

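The held prop's bore is at about crop (302,545). The near ring spans columns 231–358 with its top at row 350, and the far ring is centred at crop column 294.

Run:
```python
from h import *
im=load('w2'); f=lambda u,v:((u+.5)/2+130-.5,(v+.5)/2+20-.5)
def S(p): d=p[:2]-SL; return (np.array([d@SXv,d@SYv])*1000).round(1)
for n,u,v,z in [('bore',302,545,.1154),('foot nearest',298,386,.0554),('footL',232,430,.0554),('footR',365,430,.0554),('ringtop outer',294,350,.018),('ring L',231,410,.018),('ringR',359,405,.018),('far L',226,20,.018),('farR',363,20,.018),('far bot',295,85,.018),('edgeL',159,250,.018),('edgeR',432,250,.018),('edgeL',156,50,.018),('edgeR',434,50,.018)]:
    p=fish(im,*f(u,v),z); print(n,p.round(4),'slab mm',S(p))
```

```text
bore [ 0.5402 -0.3191  0.1154] slab mm [ -0.1 -59.7]
foot nearest [ 0.5321 -0.3081  0.0554] slab mm [ -1.1 -46.1]
footL [ 0.5234 -0.329   0.0554] slab mm [-19.6 -59.1]
footR [ 0.5549 -0.3089  0.0554] slab mm [ 17.8 -59.1]
ringtop outer [ 0.5306 -0.3084  0.018 ] slab mm [ -2.5 -45.5]
ring L [ 0.5238 -0.3376  0.018 ] slab mm [-23.9 -66.5]
ringR [ 0.5594 -0.3128  0.018 ] slab mm [ 19.5 -64.7]
far L [ 0.4548 -0.2287  0.018 ] slab mm [-23.8  62.3]
farR [ 0.4912 -0.2058  0.018 ] slab mm [19.2 62.2]
far bot [ 0.485  -0.2358  0.018 ] slab mm [-2.1 40.2]
edgeL [ 0.4759 -0.3034  0.018 ] slab mm [-46. -12.]
edgeR [ 0.5502 -0.2563  0.018 ] slab mm [ 42. -12.]
edgeL [ 0.4406 -0.2482  0.018 ] slab mm [-46.2  53.5]
edgeR [ 0.5151 -0.2012  0.018 ] slab mm [41.8 53.3]
```

Request:
drive_tool --steps '[{"translation": [-0.06, -0.03, 0.3], "angular": [0, 0, 0], "gripper": 0.2}, {"translation": [0, 0, 0.3], "angular": [0, 0, 0], "gripper": 0.2}, {"translation": [0, 0, 0.2], "angular": [0, 0, 0], "gripper": 0.2}, {"translation": [0, 0, 0.08], "angular": [0, 0, 0], "gripper": 0.2}, {"translation": [0, 0, 0.03], "angular": [0, 0, 0], "gripper": 0.2}, {"translation": [0, 0, 0], "angular": [0, 0, 0], "gripper": 0.2}, {"translation": [0, 0, 0], "angular": [0, 0, 0], "gripper": 0.2}]'

```text
t: 8.32
tool_pos: [0.5434, -0.3263, 0.0474]
tool_rot: [1.514, 2.752, -0.0]
contact_force: [0.7, 0.4, -1.1]
opening: 0.0366
grip_force: 40.5
```

Request:
drive_tool --steps '[{"translation": [0, 0, 0.025], "angular": [0, 0, 0], "gripper": 0.2}, {"translation": [0, 0, 0], "angular": [0, 0, 0], "gripper": 0.2}]'

```text
t: 8.57
tool_pos: [0.5434, -0.3263, 0.0464]
tool_rot: [1.514, 2.752, -0.0]
contact_force: [-0.6, -0.7, 0.9]
opening: 0.0368
grip_force: 40.6
```

Contact. Release and lift, then move to prop 3 at (0.308, 0.322).

Request:
drive_tool --steps '[{"translation": [0, 0, 0], "angular": [0, 0, 0], "gripper": 0.5}, {"translation": [0, 0, 0], "angular": [0, 0, 0], "gripper": 0.6}, {"translation": [0, 0, 0], "angular": [0, 0, 0], "gripper": 0.8}, {"translation": [0, 0, -0.5], "angular": [0, 0, 0], "gripper": 0.8}, {"translation": [0, 0, -1], "angular": [0, 0, 0], "gripper": 0.8}, {"translation": [0, 0, -1], "angular": [0, 0, 0], "gripper": 0.8}, {"translation": [0, 0, -0.4], "angular": [0, 0, 0], "gripper": 0.8}, {"translation": [0, 0, 0], "angular": [0, 0, 0], "gripper": 0.8}]'

```text
t: 9.57
tool_pos: [0.5439, -0.3267, 0.1639]
tool_rot: [1.512, 2.75, -0.001]
contact_force: [-0.0, -0.6, -0.6]
opening: 0.0683
grip_force: 0.0
```

Run:
```python
from h import *
from station import ctrl
go(ctrl,.3075,.3220,.12)
```

```text
t 9.57 pos [ 0.5439 -0.3267  0.1639] yaw 32.38 tilt [ 0.003 -0.002 -1.   ] open 0.0683 F [-0.  -0.6 -0.6]
turn units -0.0 | shift units x,y,z [16.86   3.692  1.097] mm [674.4 147.7  43.9]
```

Request:
drive_tool --steps '[{"translation": [0.5, 0.1, 0], "angular": [0, 0, 0], "gripper": 0.8}, {"translation": [1, 0.22, 0], "angular": [0, 0, 0], "gripper": 0.8}, {"translation": [1, 0.22, 0], "angular": [0, 0, 0], "gripper": 0.8}, {"translation": [1, 0.22, 0], "angular": [0, 0, 0], "gripper": 0.8}, {"translation": [1, 0.22, 0], "angular": [0, 0, 0], "gripper": 0.8}, {"translation": [1, 0.22, 0], "angular": [0, 0, 0], "gripper": 0.8}, {"translation": [1, 0.22, 0], "angular": [0, 0, 0], "gripper": 0.8}, {"translation": [1, 0.22, 0], "angular": [0, 0, 0], "gripper": 0.8}]'

```text
t: 10.58
tool_pos: [0.436, -0.0362, 0.1595]
tool_rot: [-1.513, -2.749, 0.001]
contact_force: [0.3, -0.6, 0.1]
opening: 0.0683
grip_force: 0.0
```

Request:
drive_tool --steps '[{"translation": [1, 0.22, 0], "angular": [0, 0, 0], "gripper": 0.8}, {"translation": [1, 0.22, 0], "angular": [0, 0, 0], "gripper": 0.8}, {"translation": [1, 0.22, 0], "angular": [0, 0, 0], "gripper": 0.8}, {"translation": [1, 0.22, 0], "angular": [0, 0, 0], "gripper": 0.8}, {"translation": [1, 0.22, 0], "angular": [0, 0, 0], "gripper": 0.8}, {"translation": [1, 0.22, 0], "angular": [0, 0, 0], "gripper": 0.8}, {"translation": [1, 0.22, 0], "angular": [0, 0, 0], "gripper": 0.8}, {"translation": [1, 0.22, 0], "angular": [0, 0, 0], "gripper": 0.8}]'

```text
t: 11.58
tool_pos: [0.3243, 0.2709, 0.1597]
tool_rot: [-1.513, -2.751, 0.005]
contact_force: [1.2, -0.5, 0.0]
opening: 0.0686
grip_force: 0.0
```

Request:
drive_tool --steps '[{"translation": [1, 0.22, 0], "angular": [0, 0, 0], "gripper": 0.8}, {"translation": [0.35, 0.07, 0.5], "angular": [0, 0, 0], "gripper": 0.8}, {"translation": [0, 0, 0.6], "angular": [0, 0, 0], "gripper": 0.8}, {"translation": [0, 0, 0], "angular": [0, 0, 0], "gripper": 0.8}, {"translation": [0, 0, 0], "angular": [0, 0, 0], "gripper": 0.8}, {"translation": [0, 0, 0], "angular": [0, 0, 0], "gripper": 0.8}]'

```text
t: 12.32
tool_pos: [0.3075, 0.3223, 0.1188]
tool_rot: [1.515, 2.752, 0.002]
contact_force: [0.4, -0.9, -0.9]
opening: 0.0681
grip_force: 0.0
```

Run:
```python
from h import *
from station import ctrl
go(ctrl,.3075,.3220,.028,32.4)
im=ctrl.get_image('top'); np.savez('top2.npz',**im)
iw=ctrl.get_image('wrist'); np.savez('w3.npz',**iw)
c=im['color'][:,:,::-1]; A=cv2.resize(c[120:245,330:435],None,fx=4,fy=4,interpolation=2)
B=cv2.resize(iw['color'][:,:,::-1],(667,500))[:,220:600]
cv2.imwrite('pics/m1.png',np.hstack([A,B]))
```

```text
t 12.32 pos [0.3075 0.3223 0.1188] yaw 32.34 tilt [ 0.001  0.001 -1.   ] open 0.0681 F [ 0.4 -0.9 -0.9]
turn units -0.007 | shift units x,y,z [-0.006 -0.005  2.271] mm [-0.2 -0.2 90.8]
```

View pics/m1.png

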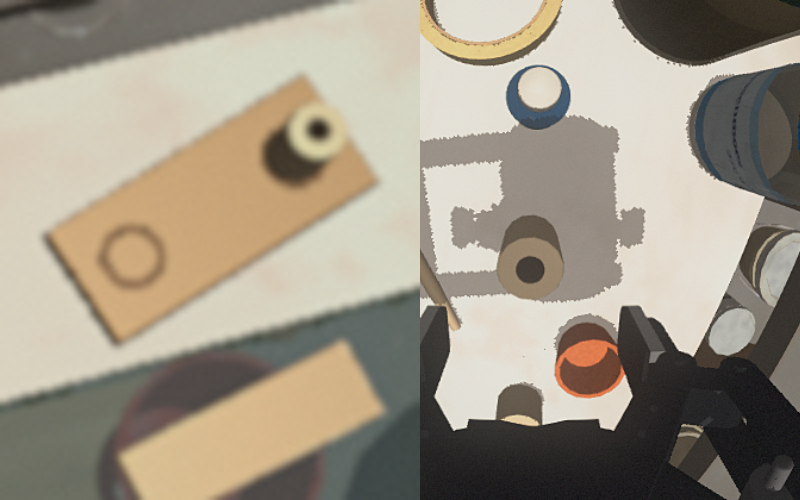

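The prop on the slab has its bore at crop (318,129). In the wrist view, the prop under the hand has its bore at composite (530,269), and the bowl is clear of the fingers.

Run:
```python
from h import *
im=load('top2'); f=lambda u,v:((u+.5)/4+330-.5,(v+.5)/4+120-.5)
def S(p): d=p[:2]-SL; return (np.array([d@SXv,d@SYv])*1000).round(1)
p=px2w(im,*f(318,129.5),.078); print('propA',p,S(p))
p=px2w(im,*f(132,256),.018); print('ring',p,S(p))
W=cloud(im); B=W[138:168,395:428].reshape(-1,3); T=B[abs(B[:,2]-.078)<.006]; m=((T.max(0)+T.min(0))/2); print('depth mean',T.mean(0),S(T.mean(0)),len(T))
R=rect(im,330,432,130,215,.018); print('slab now',R)
iw=load('w3'); s=667/560; print('p3 wrist',fish(iw,(530-200)/s,269/s,.06))
```

```text
propA [ 0.54417178 -0.32385843  0.078     ] [  0.7 -65.9]
ring [ 0.47447069 -0.21435332  0.018     ] [ 0.5 63.9]
depth mean [ 0.54397954 -0.32232748  0.07723539] [  1.3 -64.5] 169
slab now (array([ 0.50798254, -0.26772647]), (88.20958709716797, 209.57208251953125), 32.33901596069336)
p3 wrist [0.30564821 0.32132537 0.06      ]
```

Request:
drive_tool --steps '[{"translation": [0, 0, 0.5], "angular": [0, 0, 0], "gripper": 0.8}, {"translation": [0, 0, 0.6], "angular": [0, 0, 0], "gripper": 0.8}, {"translation": [0, 0, 0.6], "angular": [0, 0, 0], "gripper": 0.8}, {"translation": [0, 0, 0.4], "angular": [0, 0, 0], "gripper": 0.8}, {"translation": [0, 0, 0.16], "angular": [0, 0, 0], "gripper": 0.8}, {"translation": [0, 0, 0], "angular": [0, 0, 0], "gripper": 0.8}, {"translation": [0, 0, 0], "angular": [0, 0, 0], "gripper": 0.5}, {"translation": [0, 0, 0], "angular": [0, 0, 0], "gripper": 0.4}]'

```text
t: 13.42
tool_pos: [0.3076, 0.3227, 0.0287]
tool_rot: [1.514, 2.752, 0.002]
contact_force: [-1.0, -1.2, 0.9]
opening: 0.0368
grip_force: 40.0
```

Request:
drive_tool --steps '[{"translation": [0, 0, 0], "angular": [0, 0, 0], "gripper": 0.3}, {"translation": [0, 0, 0], "angular": [0, 0, 0], "gripper": 0.2}, {"translation": [0, 0, 0], "angular": [0, 0, 0], "gripper": 0.2}, {"translation": [0, 0, 0], "angular": [0, 0, 0], "gripper": 0.2}]'

```text
t: 13.92
tool_pos: [0.3076, 0.3227, 0.0286]
tool_rot: [1.514, 2.752, 0.002]
contact_force: [-0.7, -0.8, 6.2]
opening: 0.037
grip_force: 40.5
```

Run:
```python
from h import *
from station import ctrl
go(ctrl,*slab(-.0008,.0637),.14)
```

```text
t 13.93 pos [0.3076 0.3227 0.0286] yaw 32.38 tilt [ 0.001  0.001 -1.   ] open 0.037 F [-0.7 -0.8  6.2]
turn units -0.0 | shift units x,y,z [-13.579  -3.699  -2.784] mm [-543.1 -147.9 -111.4]
```

Request:
drive_tool --steps '[{"translation": [0, 0, -0.6], "angular": [0, 0, 0], "gripper": 0.2}, {"translation": [0, 0, -1], "angular": [0, 0, 0], "gripper": 0.2}, {"translation": [0, 0, -1], "angular": [0, 0, 0], "gripper": 0.2}, {"translation": [-0.56, -0.2, -0.2], "angular": [0, 0, 0], "gripper": 0.2}, {"translation": [-1, -0.27, 0], "angular": [0, 0, 0], "gripper": 0.2}, {"translation": [-1, -0.27, 0], "angular": [0, 0, 0], "gripper": 0.2}, {"translation": [-1, -0.27, 0], "angular": [0, 0, 0], "gripper": 0.2}, {"translation": [-1, -0.27, 0], "angular": [0, 0, 0], "gripper": 0.2}]'

```text
t: 14.92
tool_pos: [0.3613, 0.1394, 0.139]
tool_rot: [1.514, 2.753, 0.0]
contact_force: [0.5, 0.9, -1.2]
opening: 0.0371
grip_force: 40.5
```

Request:
drive_tool --steps '[{"translation": [-1, -0.27, 0], "angular": [0, 0, 0], "gripper": 0.2}, {"translation": [-1, -0.27, 0], "angular": [0, 0, 0], "gripper": 0.2}, {"translation": [-1, -0.27, 0], "angular": [0, 0, 0], "gripper": 0.2}, {"translation": [-1, -0.27, 0], "angular": [0, 0, 0], "gripper": 0.2}, {"translation": [-1, -0.27, 0], "angular": [0, 0, 0], "gripper": 0.2}, {"translation": [-1, -0.27, 0], "angular": [0, 0, 0], "gripper": 0.2}, {"translation": [-1, -0.27, 0], "angular": [0, 0, 0], "gripper": 0.2}, {"translation": [-1, -0.27, 0], "angular": [0, 0, 0], "gripper": 0.2}]'

```text
t: 15.92
tool_pos: [0.4596, -0.1771, 0.1389]
tool_rot: [-1.514, -2.752, -0.0]
contact_force: [0.4, 0.7, -0.6]
opening: 0.037
grip_force: 40.5
```

Request:
drive_tool --steps '[{"translation": [-1, -0.26, 0], "angular": [0, 0, 0], "gripper": 0.2}, {"translation": [0, 0, 0.5], "angular": [0, 0, 0], "gripper": 0.2}, {"translation": [0, 0, 0.5], "angular": [0, 0, 0], "gripper": 0.2}, {"translation": [0, 0, 0.4], "angular": [0, 0, 0], "gripper": 0.2}, {"translation": [0, 0, 0], "angular": [0, 0, 0], "gripper": 0.2}, {"translation": [0, 0, 0], "angular": [0, 0, 0], "gripper": 0.2}]'

```text
t: 16.68
tool_pos: [0.4726, -0.215, 0.0839]
tool_rot: [1.513, 2.752, -0.0]
contact_force: [-0.1, -0.0, -2.0]
opening: 0.0372
grip_force: 40.5
```

Run:
```python
from h import *
from station import ctrl
go(ctrl,*slab(-.001,.0645),.0476,32.4)
```

```text
t 16.68 pos [ 0.4726 -0.215   0.0839] yaw 32.4 tilt [ 0.001 -0.    -1.   ] open 0.0372 F [-0.1 -0.  -2. ]
turn units 0.001 | shift units x,y,z [0.003 0.01  0.909] mm [ 0.1  0.4 36.3]
```

Request:
drive_tool --steps '[{"translation": [0, 0.01, 0.4], "angular": [0, 0, 0], "gripper": 0.2}, {"translation": [0, 0, 0.3], "angular": [0, 0, 0], "gripper": 0.2}, {"translation": [0, 0, 0.15], "angular": [0, 0, 0], "gripper": 0.2}, {"translation": [0, 0, 0.06], "angular": [0, 0, 0], "gripper": 0.2}, {"translation": [0, 0, 0], "angular": [0, 0, 0], "gripper": 0.2}, {"translation": [0, 0, 0.02], "angular": [0, 0, 0], "gripper": 0.2}, {"translation": [0, 0, 0], "angular": [0, 0, 0], "gripper": 0.2}]'

```text
t: 17.55
tool_pos: [0.4731, -0.2152, 0.0467]
tool_rot: [1.514, 2.752, -0.0]
contact_force: [0.0, 0.3, -0.2]
opening: 0.0368
grip_force: 40.6
```

Request:
drive_tool --steps '[{"translation": [0, 0, 0.01], "angular": [0, 0, 0], "gripper": 0.2}, {"translation": [0, 0, 0], "angular": [0, 0, 0], "gripper": 0.5}, {"translation": [0, 0, 0], "angular": [0, 0, 0], "gripper": 0.6}, {"translation": [0, 0, 0], "angular": [0, 0, 0], "gripper": 0.8}, {"translation": [0, 0, -0.6], "angular": [0, 0, 0], "gripper": 0.8}, {"translation": [0, 0, -1], "angular": [0, 0, 0], "gripper": 0.8}, {"translation": [0, 0, -1], "angular": [0, 0, 0], "gripper": 0.8}, {"translation": [0, 0, 0], "angular": [0, 0, 0], "gripper": 0.8}]'

```text
t: 18.55
tool_pos: [0.475, -0.2164, 0.1543]
tool_rot: [1.51, 2.746, -0.001]
contact_force: [0.6, -0.1, 0.9]
opening: 0.0682
grip_force: 0.0
```

Run:
```python
from h import *
from station import ctrl
go(ctrl,.388,.273,.12,32.4)
```

```text
t 18.55 pos [ 0.475  -0.2164  0.1543] yaw 32.38 tilt [ 0.007 -0.004 -1.   ] open 0.0682 F [ 0.6 -0.1  0.9]
turn units -0.003 | shift units x,y,z [11.496  4.72   0.857] mm [459.8 188.8  34.3]
```

Request:
drive_tool --steps '[{"translation": [0.5, 0.2, 0], "angular": [0, 0, 0], "gripper": 1}, {"translation": [1, 0.41, 0], "angular": [0, 0, 0], "gripper": 1}, {"translation": [1, 0.41, 0], "angular": [0, 0, 0], "gripper": 1}, {"translation": [1, 0.41, 0], "angular": [0, 0, 0], "gripper": 1}, {"translation": [1, 0.41, 0], "angular": [0, 0, 0], "gripper": 1}, {"translation": [1, 0.41, 0], "angular": [0, 0, 0], "gripper": 1}, {"translation": [1, 0.41, 0], "angular": [0, 0, 0], "gripper": 1}, {"translation": [1, 0.41, 0], "angular": [0, 0, 0], "gripper": 1}]'

```text
t: 19.55
tool_pos: [0.4134, 0.1061, 0.1477]
tool_rot: [-1.512, -2.75, 0.003]
contact_force: [0.6, -0.7, -0.2]
opening: 0.0855
grip_force: 0.0
```

Request:
drive_tool --steps '[{"translation": [1, 0.41, 0], "angular": [0, 0, 0], "gripper": 1}, {"translation": [1, 0.41, 0], "angular": [0, 0, 0], "gripper": 1}, {"translation": [1, 0.41, 0], "angular": [0, 0, 0], "gripper": 1}, {"translation": [1, 0.41, 0], "angular": [0, 0, 0], "gripper": 1}, {"translation": [0, 0, 0.5], "angular": [0, 0, 0], "gripper": 1}, {"translation": [0, 0, 0.35], "angular": [0, 0, 0], "gripper": 1}, {"translation": [0, 0, 0], "angular": [0, 0, 0], "gripper": 1}, {"translation": [0, 0, 0], "angular": [0, 0, 0], "gripper": 1}]'

```text
t: 20.55
tool_pos: [0.3855, 0.2741, 0.1159]
tool_rot: [-1.515, -2.752, 0.0]
contact_force: [0.2, -0.3, 0.0]
opening: 0.0857
grip_force: 0.0
```

Run:
```python
from h import *
from station import ctrl
im=ctrl.get_image('top'); np.savez('top3.npz',**im)
iw=ctrl.get_image('wrist'); np.savez('w4.npz',**iw)
def S(p): d=p[:2]-SL; return (np.array([d@SXv,d@SYv])*1000).round(1)
W=cloud(im)
for n,(v0,v1,u0,u1) in dict(A=(138,168,395,428),B=(160,195,345,378)).items():
    B=W[v0:v1,u0:u1].reshape(-1,3); T=B[abs(B[:,2]-.078)<.006]; print(n,T.mean(0).round(4),S(T.mean(0)),len(T))
# bowl rim from wrist (orange mask, convex outline) 
hsv=cv2.cvtColor(iw['color'],cv2.COLOR_RGB2HSV); m=((hsv[...,0]<14)&(hsv[...,1]>140)&(hsv[...,2]>60)).astype(np.uint8)
c=max(cv2.findContours(m,0,2)[0],key=cv2.contourArea); print(cv2.boundingRect(c))
h0=load('top'); hs=cv2.cvtColor(h0['color'],cv2.COLOR_RGB2HSV); k=((hs[...,0]<14)&(hs[...,1]>140)&(hs[...,2]>60)).astype(np.uint8); k[:,:150]=0;k[:,200:]=0
ct=max(cv2.findContours(k,0,1)[0],key=cv2.contourArea)[:,0]
P=np.array([px2w(h0,u,v,.036)[:2] for u,v in ct],np.float32)*1000; print('bowl top circ',cv2.minEnclosingCircle(P))
cw=c[:,0]; P=np.array([fish(iw,u,v,.036)[:2] for u,v in cw],np.float32)*1000; print('bowl wrist circ',cv2.minEnclosingCircle(P))
go(ctrl,.388,.273,.012,32.4)
A=iw['color'][100:380,120:440,::-1]; cv2.imwrite('pics/w4.png',np.hstack([cv2.resize(A,(480,420)),cv2.resize(im['color'][120:225,340:420,::-1],(320,420))]))
```

```text
A [ 0.544  -0.3223  0.0772] [  1.4 -64.4] 171
B [ 0.4743 -0.2129  0.0776] [ 1.1 65.2] 173
(246, 185, 69, 66)
bowl top circ ((387.64471435546875, 270.9781799316406), 24.266324996948242)
bowl wrist circ ((386.74853515625, 272.2728576660156), 25.076061248779297)
t 20.65 pos [0.386  0.2743 0.1166] yaw 32.32 tilt [ 0.001  0.001 -1.   ] open 0.0854 F [0.4 0.  0.1]
turn units -0.01 | shift units x,y,z [-0.053  0.024  2.616] mm [ -2.1   1.  104.6]
```

View pics/w4.png

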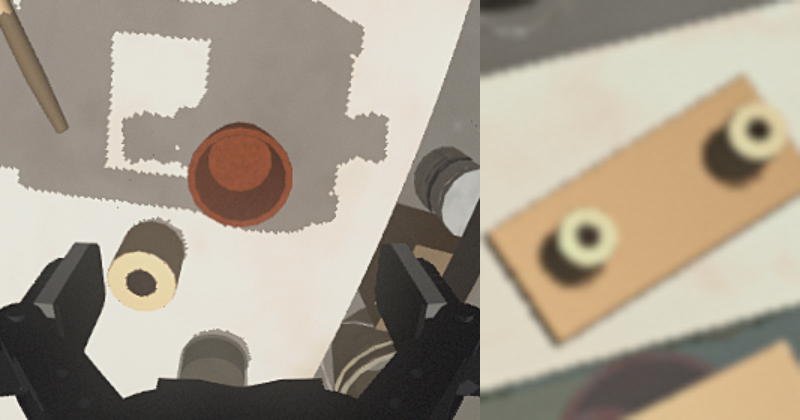

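The wrist view shows the bowl centred between the fingers, with the short prop's top at (142,280) beside the left finger but clear. In the top crop both props sit on the marks. Lower onto the bowl.

Request:
drive_tool --steps '[{"translation": [-0.07, 0, 0.5], "angular": [0, 0, 0], "gripper": 0.9}, {"translation": [0, 0, 0.6], "angular": [0, 0, 0], "gripper": 0.9}, {"translation": [0, 0, 0.6], "angular": [0, 0, 0], "gripper": 0.9}, {"translation": [0, 0, 0.5], "angular": [0, 0, 0], "gripper": 0.9}, {"translation": [0, 0, 0.3], "angular": [0, 0, 0], "gripper": 0.9}, {"translation": [0, 0, 0.14], "angular": [0, 0, 0], "gripper": 0.9}, {"translation": [0, 0, 0], "angular": [0, 0, 0], "gripper": 0.9}, {"translation": [0, 0, 0], "angular": [0, 0, 0], "gripper": 0.9}]' --force 25

```text
t: 21.65
tool_pos: [0.3877, 0.2724, 0.0112]
tool_rot: [1.514, 2.752, 0.002]
contact_force: [0.4, -0.3, 0.6]
opening: 0.0767
grip_force: 0.0
```

Request:
drive_tool --steps '[{"translation": [0, 0, 0], "angular": [0, 0, 0], "gripper": 0.7}, {"translation": [0, 0, 0], "angular": [0, 0, 0], "gripper": 0.6}, {"translation": [0, 0, 0], "angular": [0, 0, 0], "gripper": 0.5}, {"translation": [0, 0, 0], "angular": [0, 0, 0], "gripper": 0.4}, {"translation": [0, 0, 0], "angular": [0, 0, 0], "gripper": 0.4}]'

```text
t: 22.28
tool_pos: [0.3874, 0.2723, 0.0113]
tool_rot: [1.514, 2.753, 0.0]
contact_force: [-2.3, -1.1, 4.4]
opening: 0.0499
grip_force: 25.3
```

Request:
drive_tool --steps '[{"translation": [0, 0, -0.2], "angular": [0, 0, 0], "gripper": 0.4}, {"translation": [0, 0, -0.5], "angular": [0, 0, 0], "gripper": 0.4}, {"translation": [0, 0, -0.8], "angular": [0, 0, 0], "gripper": 0.4}, {"translation": [0, 0, -0.8], "angular": [0, 0, 0], "gripper": 0.4}, {"translation": [0, 0, -0.8], "angular": [0, 0, 0], "gripper": 0.4}, {"translation": [0, 0, -0.3], "angular": [0, 0, 0], "gripper": 0.4}, {"translation": [0, 0, 0], "angular": [0, 0, 0], "gripper": 0.4}]'

```text
t: 23.15
tool_pos: [0.3873, 0.2722, 0.1468]
tool_rot: [1.514, 2.752, 0.002]
contact_force: [-0.2, -0.0, -0.9]
opening: 0.05
grip_force: 26.1
```

Run:
```python
from h import *
from station import ctrl
go(ctrl,*slab(-.001,-.0003),.14,32.4)
iw=ctrl.get_image('wrist'); np.savez('w5.npz',**iw)
hsv=cv2.cvtColor(iw['color'],cv2.COLOR_RGB2HSV); m=((hsv[...,0]<14)&(hsv[...,1]>140)&(hsv[...,2]>60)).astype(np.uint8)
c=max(cv2.findContours(m,0,1)[0],key=cv2.contourArea)[:,0]; zr=ctrl.get_obs()['tool_pos'][2]-.0113+.036
P=np.array([fish(iw,u,v,zr)[:2] for u,v in c],np.float32)*1000; print('held bowl circ',cv2.minEnclosingCircle(P))
```

```text
t 23.15 pos [0.3873 0.2722 0.1468] yaw 32.38 tilt [ 0.001  0.001 -1.   ] open 0.05 F [-0.2 -0.  -0.9]
turn units -0.003 | shift units x,y,z [-13.044  -4.716   0.171] mm [-521.8 -188.6    6.8]
held bowl circ ((386.8749084472656, 271.9921569824219), 25.575042724609375)
```

Request:
drive_tool --steps '[{"translation": [-0.6, -0.22, 0], "angular": [0, 0, 0], "gripper": 0.4}, {"translation": [-0.9, -0.32, 0], "angular": [0, 0, 0], "gripper": 0.4}, {"translation": [-0.9, -0.32, 0], "angular": [0, 0, 0], "gripper": 0.4}, {"translation": [-0.9, -0.32, 0], "angular": [0, 0, 0], "gripper": 0.4}, {"translation": [-0.9, -0.32, 0], "angular": [0, 0, 0], "gripper": 0.4}, {"translation": [-0.9, -0.32, 0], "angular": [0, 0, 0], "gripper": 0.4}, {"translation": [-0.9, -0.32, 0], "angular": [0, 0, 0], "gripper": 0.4}, {"translation": [-0.9, -0.32, 0], "angular": [0, 0, 0], "gripper": 0.4}]'

```text
t: 24.2
tool_pos: [0.4506, -0.0148, 0.1441]
tool_rot: [-1.513, -2.75, 0.001]
contact_force: [0.8, 0.6, -0.2]
opening: 0.05
grip_force: 26.1
```

Request:
drive_tool --steps '[{"translation": [-0.9, -0.32, 0], "angular": [0, 0, 0], "gripper": 0.4}, {"translation": [-0.9, -0.32, 0], "angular": [0, 0, 0], "gripper": 0.4}, {"translation": [-0.9, -0.32, 0], "angular": [0, 0, 0], "gripper": 0.4}, {"translation": [-0.9, -0.34, 0], "angular": [0, 0, 0], "gripper": 0.4}, {"translation": [-0.9, -0.34, 0], "angular": [0, 0, 0], "gripper": 0.4}, {"translation": [-0.9, -0.34, 0], "angular": [0, 0, 0], "gripper": 0.4}, {"translation": [-0.74, -0.27, 0], "angular": [0, 0, 0], "gripper": 0.4}, {"translation": [0, 0, 0], "angular": [0, 0, 0], "gripper": 0.4}]'

```text
t: 25.2
tool_pos: [0.5063, -0.2704, 0.144]
tool_rot: [-1.516, -2.748, -0.001]
contact_force: [-0.3, -0.3, -1.6]
opening: 0.0498
grip_force: 26.1
```

Request:
drive_tool --steps '[{"translation": [0, 0, 0.4], "angular": [0, 0, 0], "gripper": 0.4}, {"translation": [0, 0, 0], "angular": [0, 0, 0], "gripper": 0.4}, {"translation": [0, 0, 0], "angular": [0, 0, 0], "gripper": 0.4}]'

```text
t: 25.58
tool_pos: [0.5068, -0.2683, 0.1295]
tool_rot: [-1.512, -2.752, -0.0]
contact_force: [-0.6, 0.0, -0.6]
opening: 0.0499
grip_force: 26.1
```

Run:
```python
from h import *
from station import ctrl
go(ctrl,*slab(-.001,-.0003),.0305,32.4)
```

```text
t 25.57 pos [ 0.5068 -0.2683  0.1295] yaw 32.43 tilt [-0.001  0.001 -1.   ] open 0.0499 F [-0.6  0.  -0.6]
turn units 0.004 | shift units x,y,z [-3.300e-02  2.000e-03  2.476e+00] mm [-1.3  0.1 99. ]
```

Request:
drive_tool --steps '[{"translation": [-0.03, 0, 0.4], "angular": [0, 0, 0], "gripper": 0.4}, {"translation": [0, 0, 0.5], "angular": [0, 0, 0], "gripper": 0.4}, {"translation": [0, 0, 0.6], "angular": [0, 0, 0], "gripper": 0.4}, {"translation": [0, 0, 0.5], "angular": [0, 0, 0], "gripper": 0.4}, {"translation": [0, 0, 0.3], "angular": [0, 0, 0], "gripper": 0.4}, {"translation": [0, 0, 0.14], "angular": [0, 0, 0], "gripper": 0.4}, {"translation": [0, 0, 0], "angular": [0, 0, 0], "gripper": 0.4}, {"translation": [0, 0, 0], "angular": [0, 0, 0], "gripper": 0.4}]'

```text
t: 26.58
tool_pos: [0.5085, -0.2708, 0.0337]
tool_rot: [1.513, 2.751, -0.0]
contact_force: [-0.1, 0.2, -0.2]
opening: 0.0497
grip_force: 26.1
```

Request:
drive_tool --steps '[{"translation": [0.04, 0, 0.04], "angular": [0, 0, 0], "gripper": 0.4}, {"translation": [0, 0, 0.03], "angular": [0, 0, 0], "gripper": 0.4}, {"translation": [0, 0, 0.02], "angular": [0, 0, 0], "gripper": 0.4}, {"translation": [0, 0, 0], "angular": [0, 0, 0], "gripper": 0.4}, {"translation": [0, 0, 0], "angular": [0, 0, 0], "gripper": 0.4}]'

```text
t: 27.2
tool_pos: [0.507, -0.269, 0.0293]
tool_rot: [1.514, 2.753, 0.0]
contact_force: [-1.6, 0.1, 1.9]
opening: 0.0497
grip_force: 26.3
```

Request:
drive_tool --steps '[{"translation": [0, 0, 0.02], "angular": [0, 0, 0], "gripper": 0.4}, {"translation": [0, 0, 0], "angular": [0, 0, 0], "gripper": 0.4}]'

```text
t: 27.45
tool_pos: [0.5071, -0.2691, 0.0293]
tool_rot: [-1.514, -2.752, 0.0]
contact_force: [-3.7, 1.5, 6.4]
opening: 0.0497
grip_force: 26.5
```

Request:
drive_tool --steps '[{"translation": [0, 0, 0], "angular": [0, 0, 0], "gripper": 0.7}, {"translation": [0, 0, 0], "angular": [0, 0, 0], "gripper": 0.85}, {"translation": [0, 0, 0], "angular": [0, 0, 0], "gripper": 0.85}, {"translation": [0, 0, -0.5], "angular": [0, 0, 0], "gripper": 0.85}, {"translation": [0, 0, -1], "angular": [0, 0, 0], "gripper": 0.85}, {"translation": [0, 0, -1], "angular": [0, 0, 0], "gripper": 0.85}, {"translation": [0, 0, -0.6], "angular": [0, 0, 0.6], "gripper": 0.85}, {"translation": [0, 0, 0], "angular": [0, 0, 0], "gripper": 0.85}]'

```text
t: 28.45
tool_pos: [0.5087, -0.2702, 0.1565]
tool_rot: [1.623, 2.681, -0.001]
contact_force: [0.1, -0.0, -0.5]
opening: 0.0723
grip_force: 0.0
```

Run:
```python
from h import *
from station import ctrl
go(ctrl,.357,-.288,.10,27.2)
for n in ['top2','top3']: print(rect(load(n),345,435,195,260,.019))
```

```text
t 28.45 pos [ 0.5087 -0.2702  0.1565] yaw 27.63 tilt [ 0.006 -0.004 -1.   ] open 0.0723 F [ 0.1 -0.  -0.5]
turn units 0.053 | shift units x,y,z [ 1.339 -3.576  1.414] mm [  53.6 -143.1   56.5]
(array([ 0.35604071, -0.28754303]), (55.47189712524414, 171.52499389648438), 26.766136169433594)
(array([ 0.36033414, -0.28584338]), (59.94629669189453, 170.83963012695312), 26.58485984802246)
```

Request:
drive_tool --steps '[{"translation": [0, 0, 0], "angular": [0, 0, 0.07], "gripper": 0.85}, {"translation": [0.3, -0.8, 0], "angular": [0, 0, 0], "gripper": 0.85}, {"translation": [0.36, -0.95, 0], "angular": [0, 0, 0], "gripper": 0.85}, {"translation": [0.36, -0.95, 0], "angular": [0, 0, 0], "gripper": 0.85}, {"translation": [0.32, -0.87, 0], "angular": [0, 0, 0], "gripper": 0.85}, {"translation": [0, 0, 0.8], "angular": [0, 0, 0], "gripper": 0.85}, {"translation": [0, 0, 0.6], "angular": [0, 0, 0], "gripper": 0.85}, {"translation": [0, 0, 0], "angular": [0, 0, 0], "gripper": 0.85}]'

```text
t: 29.45
tool_pos: [0.3533, -0.2839, 0.0926]
tool_rot: [-1.637, -2.673, -0.003]
contact_force: [0.1, -0.4, -0.0]
opening: 0.0724
grip_force: 0.0
```

Run:
```python
from h import *
from station import ctrl
go(ctrl,.357,-.288,.012,27.0)
iw=ctrl.get_image('wrist'); np.savez('w6.npz',**iw); im=ctrl.get_image('top')
cv2.imwrite('pics/w6.png',np.hstack([cv2.resize(iw['color'][:,:,::-1],(533,400)),cv2.resize(im['color'][130:220,345:405,::-1],(267,400))]))
```

```text
t 29.45 pos [ 0.3533 -0.2839  0.0926] yaw 27.02 tilt [-0.005  0.006 -1.   ] open 0.0724 F [ 0.1 -0.4 -0. ]
turn units 0.003 | shift units x,y,z [-0.133  0.037  2.015] mm [-5.3  1.5 80.6]
```

View pics/w6.png

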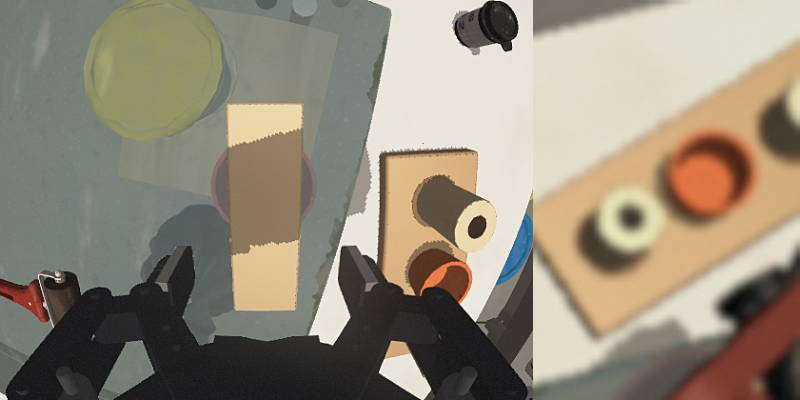

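The wrist view shows the batt's corners at (228,104), (302,104), (297,310) and (235,311), lying between the fingers. The bowl stands upright between the props.

Run:
```python
from h import *
from station import ctrl
im=load('w6'); s=560/533
P=np.array([fish(im,u*s,v*s,.019)[:2] for u,v in [(228,104),(302,104),(297.5,310),(235,311)]]); print(P.round(4),P.mean(0)); 
for a,b in [(0,3),(1,2)]: d=P[a]-P[b]; print(np.degrees(np.arctan2(-d[0],d[1])),np.linalg.norm(d))
print('width',np.linalg.norm(P[0]-P[1]),np.linalg.norm(P[2]-P[3]))
p=P.mean(0); go(ctrl,*p,.012,27)
```

```text
[[ 0.2947 -0.2286]
 [ 0.3401 -0.2054]
 [ 0.4183 -0.3537]
 [ 0.3711 -0.3791]] [ 0.35607965 -0.2917036 ]
26.902351030055307 0.16878884718568302
27.816684381186256 0.1675777623870376
width 0.05098911721297065 0.053679779635518406
t 29.55 pos [ 0.3551 -0.2858  0.0958] yaw 27.03 tilt [-0.001  0.001 -1.   ] open 0.0726 F [ 0.1 -0.7  1.6]
turn units 0.004 | shift units x,y,z [-0.143 -0.046  2.095] mm [-5.7 -1.8 83.8]
```

Request:
drive_tool --steps '[{"translation": [-0.07, 0, 0.5], "angular": [0, 0, 0], "gripper": 0.8}, {"translation": [0, 0, 0.5], "angular": [0, 0, 0], "gripper": 0.8}, {"translation": [0, 0, 0.5], "angular": [0, 0, 0], "gripper": 0.8}, {"translation": [0, 0, 0.3], "angular": [0, 0, 0], "gripper": 0.8}, {"translation": [0, 0, 0.2], "angular": [0, 0, 0], "gripper": 0.8}, {"translation": [0, 0, 0.1], "angular": [0, 0, 0], "gripper": 0.8}, {"translation": [0, 0, 0], "angular": [0, 0, 0], "gripper": 0.8}, {"translation": [0, 0, 0], "angular": [0, 0, 0], "gripper": 0.8}]' --force 60

```text
t: 30.55
tool_pos: [0.357, -0.289, 0.0129]
tool_rot: [1.641, 2.678, -0.0]
contact_force: [0.5, 0.0, -0.7]
opening: 0.0681
grip_force: 0.0
```

Run:
```python
from h import *
from station import ctrl
go(ctrl,.3568,-.2885,.005,27)
```

```text
t 30.55 pos [ 0.357  -0.289   0.0129] yaw 27.02 tilt [ 0.001 -0.001 -1.   ] open 0.0681 F [ 0.5  0.  -0.7]
turn units 0.002 | shift units x,y,z [0.013 0.001 0.197] mm [0.5 0.  7.9]
```

Request:
drive_tool --steps '[{"translation": [0, 0, 0.1], "angular": [0, 0, 0], "gripper": 0.8}, {"translation": [0, 0, 0.06], "angular": [0, 0, 0], "gripper": 0.8}, {"translation": [0, 0, 0], "angular": [0, 0, 0], "gripper": 0.8}, {"translation": [0, 0, 0], "angular": [0, 0, 0], "gripper": 0.7}, {"translation": [0, 0, 0], "angular": [0, 0, 0], "gripper": 0.66}, {"translation": [0, 0, 0], "angular": [0, 0, 0], "gripper": 0.66}]'

```text
t: 31.3
tool_pos: [0.3564, -0.2888, 0.006]
tool_rot: [-1.641, -2.679, 0.001]
contact_force: [-2.6, -1.2, 0.8]
opening: 0.0563
grip_force: 1.4
```

Request:
drive_tool --steps '[{"translation": [0, 0, 0], "angular": [0, 0, 0], "gripper": 0.55}, {"translation": [0, 0, 0], "angular": [0, 0, 0], "gripper": 0.5}, {"translation": [0, 0, 0], "angular": [0, 0, 0], "gripper": 0.5}, {"translation": [0, 0, 0], "angular": [0, 0, 0], "gripper": 0.5}]'

```text
t: 31.8
tool_pos: [0.357, -0.2891, 0.0066]
tool_rot: [1.641, 2.678, -0.001]
contact_force: [-2.4, 0.0, 4.8]
opening: 0.0524
grip_force: 63.8
```

Request:
drive_tool --steps '[{"translation": [0, 0, -0.1], "angular": [0, 0, 0], "gripper": 0.5}, {"translation": [0, 0, -0.3], "angular": [0, 0, 0], "gripper": 0.5}, {"translation": [0, 0, -0.6], "angular": [0, 0, 0], "gripper": 0.5}, {"translation": [0, 0, -0.8], "angular": [0, 0, 0], "gripper": 0.5}, {"translation": [0, 0, -0.8], "angular": [0, 0, 0], "gripper": 0.5}, {"translation": [0, 0, -0.6], "angular": [0, 0, 0], "gripper": 0.5}, {"translation": [0, 0, -0.4], "angular": [0, 0, -0.67], "gripper": 0.5}, {"translation": [0, 0, 0], "angular": [0, 0, 0], "gripper": 0.5}]'

```text
t: 32.8
tool_pos: [0.3574, -0.2892, 0.1517]
tool_rot: [1.514, 2.749, -0.001]
contact_force: [-0.5, 0.3, -3.0]
opening: 0.0523
grip_force: 63.5
```

Run:
```python
from h import *
from station import ctrl
go(ctrl,*slab(-.001,-.0005),.13,32.4)
iw=ctrl.get_image('wrist'); np.savez('w7.npz',**iw)
cv2.imwrite('pics/w7.png',cv2.resize(iw['color'][40:400,150:430,::-1],(466,600)))
```

```text
t 32.8 pos [ 0.3574 -0.2892  0.1517] yaw 32.32 tilt [ 0.003 -0.002 -1.   ] open 0.0523 F [-0.5  0.3 -3. ]
turn units -0.01 | shift units x,y,z [-1.6    3.437  0.541] mm [-64.  137.5  21.7]
```

View pics/w7.png

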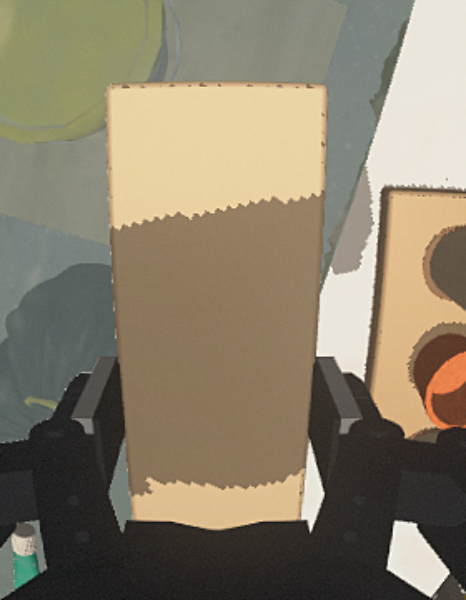

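The batt is held level. Its far-end corners are at (108,88) and (327,88), and its near end is just hidden by the gripper body.

Run:
```python
from h import *
from station import ctrl
im=load('w7'); s=280/466; o=ctrl.get_obs(); print(o['tool_pos'])
for u,v in [(108,88),(327,88),(119,365),(318,365)]:
    p=fish(im,u*s+150,v*s+40,.1641)[:2]; d=p-o['tool_pos'][:2]; print('Y',d@SXv*1000,'X',d@SYv*1000)
go(ctrl,*slab(-.001,-.0005),.13,32.4)
```

```text
[ 0.35679132 -0.28858142  0.15025158]
Y -25.8121837185178 X 80.49903518478877
Y 25.948054640266527 X 80.50845576849423
Y -26.19759657005624 X 9.367532719155193
Y 26.896828144521518 X 9.283345447790186
t 32.85 pos [ 0.3568 -0.2886  0.1503] yaw 32.29 tilt [ 0.001 -0.001 -1.   ] open 0.0522 F [ 0.1  0.3 -2.4]
turn units -0.013 | shift units x,y,z [-1.62   3.441  0.506] mm [-64.8 137.6  20.3]
```

Request:
drive_tool --steps '[{"translation": [0, 0, 0], "angular": [0, 0, -0.01], "gripper": 0.5}, {"translation": [-0.3, 0.6, 0], "angular": [0, 0, 0], "gripper": 0.5}, {"translation": [-0.35, 0.8, 0], "angular": [0, 0, 0], "gripper": 0.5}, {"translation": [-0.4, 0.9, 0], "angular": [0, 0, 0], "gripper": 0.5}, {"translation": [-0.35, 0.7, 0], "angular": [0, 0, 0], "gripper": 0.5}, {"translation": [-0.17, 0.44, 0], "angular": [0, 0, 0], "gripper": 0.5}, {"translation": [0, 0, 0], "angular": [0, 0, 0], "gripper": 0.5}, {"translation": [0, 0, 0], "angular": [0, 0, 0], "gripper": 0.5}]'

```text
t: 33.85
tool_pos: [0.5055, -0.2677, 0.1493]
tool_rot: [-1.512, -2.752, 0.0]
contact_force: [-0.6, -0.3, -2.2]
opening: 0.0521
grip_force: 63.6
```

Request:
drive_tool --steps '[{"translation": [0, 0, 0.5], "angular": [0, 0, 0], "gripper": 0.5}, {"translation": [0, 0, 0.5], "angular": [0, 0, 0], "gripper": 0.5}, {"translation": [0, 0, 0.4], "angular": [0, 0, 0], "gripper": 0.5}, {"translation": [0, 0, 0.2], "angular": [0, 0, 0], "gripper": 0.5}, {"translation": [0, 0, 0], "angular": [0, 0, 0], "gripper": 0.5}, {"translation": [0, 0, 0], "angular": [0, 0, 0], "gripper": 0.5}]'

```text
t: 34.6
tool_pos: [0.507, -0.2681, 0.0867]
tool_rot: [1.511, 2.753, -0.0]
contact_force: [-0.2, -0.0, -2.6]
opening: 0.0522
grip_force: 63.6
```

Run:
```python
from h import *
from station import ctrl
go(ctrl,*slab(-.001,.0013),.0786,32.4)
```

```text
t 34.6 pos [ 0.507  -0.2681  0.0867] yaw 32.46 tilt [ 0.001 -0.001 -1.   ] open 0.0522 F [-0.2 -0.  -2.6]
turn units 0.007 | shift units x,y,z [ 0.006 -0.004  0.202] mm [ 0.2 -0.2  8.1]
```

Request:
drive_tool --steps '[{"translation": [0, 0, 0.1], "angular": [0, 0, 0], "gripper": 0.5}, {"translation": [0, 0, 0.07], "angular": [0, 0, 0], "gripper": 0.5}, {"translation": [0, 0, 0.03], "angular": [0, 0, 0], "gripper": 0.5}, {"translation": [0, 0, 0], "angular": [0, 0, 0], "gripper": 0.5}, {"translation": [0, 0, 0], "angular": [0, 0, 0], "gripper": 0.5}]'

```text
t: 35.22
tool_pos: [0.5065, -0.2678, 0.078]
tool_rot: [1.512, 2.754, 0.0]
contact_force: [-1.0, -1.0, -2.4]
opening: 0.0524
grip_force: 63.6
```

Request:
drive_tool --steps '[{"translation": [0, 0, 0.02], "angular": [0, 0, 0], "gripper": 0.5}, {"translation": [0, 0, 0], "angular": [0, 0, 0], "gripper": 0.5}]'

```text
t: 35.48
tool_pos: [0.5066, -0.2679, 0.0776]
tool_rot: [1.512, 2.754, -0.0]
contact_force: [-1.1, 1.5, 1.3]
opening: 0.0523
grip_force: 64.0
```

Request:
drive_tool --steps '[{"translation": [0, 0, 0.01], "angular": [0, 0, 0], "gripper": 0.65}, {"translation": [0, 0, 0], "angular": [0, 0, 0], "gripper": 0.75}, {"translation": [0, 0, 0], "angular": [0, 0, 0], "gripper": 0.8}, {"translation": [0, 0, -0.3], "angular": [0, 0, 0], "gripper": 0.8}, {"translation": [0, 0, -0.8], "angular": [0, 0, 0], "gripper": 0.8}, {"translation": [0, 0, -0.8], "angular": [0, 0, 0], "gripper": 0.8}, {"translation": [0.5, 0.1, 0], "angular": [0, 0, 0], "gripper": 0.8}, {"translation": [1, 0.22, 0], "angular": [0, 0, 0], "gripper": 0.8}]'

```text
t: 36.48
tool_pos: [0.4848, -0.2099, 0.1531]
tool_rot: [1.514, 2.752, 0.0]
contact_force: [0.2, 1.0, -0.6]
opening: 0.0685
grip_force: 0.0
```

Run:
```python
from h import *
from station import ctrl
go(ctrl,.432,.068,.13)
go(ctrl,.432,.068,.13,-39)
```

```text
t 36.48 pos [ 0.4848 -0.2099  0.1531] yaw 32.37 tilt [ 0.001 -0.    -1.   ] open 0.0685 F [ 0.2  1.  -0.6]
turn units -0.0 | shift units x,y,z [6.574 2.603 0.578] mm [263.  104.1  23.1]
t 36.48 pos [ 0.4848 -0.2099  0.1531] yaw 32.37 tilt [ 0.001 -0.    -1.   ] open 0.0685 F [ 0.2  1.  -0.6]
turn units 8.921 | shift units x,y,z [ 4.567 -5.398  0.578] mm [ 182.7 -215.9   23.1]
```

Request:
drive_tool --steps '[{"translation": [0.8, 0.31, 0], "angular": [0, 0, 0], "gripper": 0.8}, {"translation": [0.9, 0.36, 0], "angular": [0, 0, 0], "gripper": 0.8}, {"translation": [0.9, 0.36, 0], "angular": [0, 0, 0], "gripper": 0.8}, {"translation": [0.9, 0.36, 0], "angular": [0, 0, 0], "gripper": 0.8}, {"translation": [0.9, 0.36, 0], "angular": [0, 0, 0], "gripper": 0.8}, {"translation": [0.9, 0.36, 0], "angular": [0, 0, 0], "gripper": 0.8}, {"translation": [0.9, 0.36, 0], "angular": [0, 0, 0], "gripper": 0.8}, {"translation": [0, 0, 0], "angular": [0, 0, 1], "gripper": 0.8}]'

```text
t: 37.48
tool_pos: [0.4336, 0.0545, 0.1516]
tool_rot: [-1.699, -2.64, 0.0]
contact_force: [-0.4, 0.3, -0.1]
opening: 0.0686
grip_force: 0.0
```

Request:
drive_tool --steps '[{"translation": [0, 0, 0], "angular": [0, 0, 1], "gripper": 0.8}, {"translation": [0, 0, 0], "angular": [0, 0, 1], "gripper": 0.8}, {"translation": [0, 0, 0], "angular": [0, 0, 1], "gripper": 0.8}, {"translation": [0, 0, 0], "angular": [0, 0, 1], "gripper": 0.8}, {"translation": [0, 0, 0], "angular": [0, 0, 1], "gripper": 0.8}, {"translation": [0, 0, 0], "angular": [0, 0, 1], "gripper": 0.8}, {"translation": [0, 0, 0], "angular": [0, 0, 1], "gripper": 0.8}, {"translation": [0, 0, 0.2], "angular": [0, 0, 0.9], "gripper": 0.8}]'

```text
t: 38.48
tool_pos: [0.4347, 0.0525, 0.1443]
tool_rot: [-2.835, -1.353, -0.0]
contact_force: [-0.4, 0.5, 0.0]
opening: 0.068
grip_force: 0.0
```

Run:
```python
from h import *
from station import ctrl
iw=ctrl.get_image('wrist'); np.savez('w8.npz',**iw); im=ctrl.get_image('top'); np.savez('top4.npz',**im)
go(ctrl,.432,.068,.13,-39)
W=cloud(im); 
print('batt',rect(im,335,430,125,210,.09,.008))
B=cv2.resize(im['color'][125:215,330:430,::-1],(433,390),interpolation=2)
A=cv2.resize(iw['color'][100:360,160:400,::-1],(360,390),interpolation=2)
cv2.imwrite('pics/w8.png',np.hstack([A,B]))
```

```text
t 38.58 pos [0.4337 0.0525 0.143 ] yaw -38.71 tilt [-0.003  0.    -1.   ] open 0.0682 F [-0.8 -0.9  0. ]
turn units 0.036 | shift units x,y,z [ 0.275 -0.277  0.324] mm [ 11.  -11.1  13. ]
batt (array([ 0.5084108 , -0.26569897]), (54.31317901611328, 169.8174285888672), 32.435726165771484)
```

View pics/w8.png

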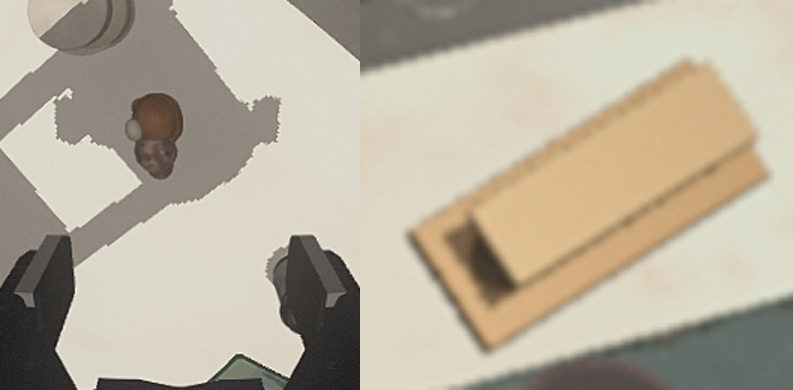

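In the wrist view the whistle's body is at (158,117), its speckled head is at (156,155) with the snout tip at (158,179), and the side knob is at (133,128). In the top crop the batt lies across the props, centred over the slab and parallel to it.

Run:
```python
from h import *
from station import ctrl
im=load('w8'); s=2/3; F=lambda u,v,z: fish(im,u*s+160,v*s+100,z)[:2]
o=ctrl.get_obs(); b=np.radians(-38.7); Y=np.array([np.cos(b),np.sin(b)]); X=np.array([-np.sin(b),np.cos(b)])
for n,u,v in [('rear',160,93),('snout',158,179),('right',183,117),('bodyleft',133,105),('knobL',125,128)]:
    for z in (.015,.03):
        p=F(u,v,z); d=(p-o['tool_pos'][:2])*1000; print(n,z,p.round(4),'X',(d@X).round(1),'Y',(d@Y).round(1))
p,q=F(160,93,.02),F(158,179,.025); d=p-q; print('yaw',np.degrees(np.arctan2(-d[0],d[1])))
W=cloud(load('top')); B=W[185:212,242:270].reshape(-1,3); T=B[(B[:,2]>.008)&(B[:,2]<.06)]
d=(T[:,:2]-o['tool_pos'][:2])*1000; print('top cloud X',np.percentile(d@X,[1,50,99]).round(1),'Y',np.percentile(d@Y,[1,50,99]).round(1))
```

```text
rear 0.015 [0.4466 0.0834] X 32.2 Y -9.2
rear 0.03 [0.4485 0.0848] X 34.5 Y -8.6
snout 0.015 [0.4134 0.0449] X -18.5 Y -11.1
snout 0.03 [0.4172 0.0485] X -13.4 Y -10.4
right 0.015 [0.448  0.0646] X 18.4 Y 3.6
right 0.03 [0.4498 0.067 ] X 21.4 Y 3.5
bodyleft 0.015 [0.4305 0.0877] X 25.5 Y -24.5
bodyleft 0.03 [0.4333 0.0889] X 28.2 Y -23.1
knobL 0.015 [0.4183 0.0804] X 12.2 Y -29.5
knobL 0.03 [0.4218 0.082 ] X 15.6 Y -27.8
yaw -40.62457977005611
top cloud X [-8.2 15.2 34.7] Y [-25.9 -13.    0.9]
```

Run:
```python
from h import *
from station import ctrl
o=ctrl.get_obs(); b=np.radians(-38.7); Y=np.array([np.cos(b),np.sin(b)]); X=np.array([-np.sin(b),np.cos(b)])
p=o['tool_pos'][:2]+X*.016-Y*.0105; print(p); go(ctrl,*p,.006,-39.5)
```

```text
[0.43549132 0.0715188 ]
t 38.58 pos [0.4337 0.0525 0.143 ] yaw -38.71 tilt [-0.003  0.    -1.   ] open 0.0682 F [-0.8 -0.9  0. ]
turn units 0.099 | shift units x,y,z [ 0.396 -0.268  3.424] mm [ 15.9 -10.7 137. ]
```

Request:
drive_tool --steps '[{"translation": [0, 0, 0], "angular": [0, 0, 0.1], "gripper": 0.75}, {"translation": [0.4, -0.27, 0], "angular": [0, 0, 0], "gripper": 0.75}, {"translation": [0, 0, 0.5], "angular": [0, 0, 0], "gripper": 0.75}, {"translation": [0, 0, 0.5], "angular": [0, 0, 0], "gripper": 0.75}, {"translation": [0, 0, 0.4], "angular": [0, 0, 0], "gripper": 0.75}, {"translation": [0, 0, 0], "angular": [0, 0, 0], "gripper": 0.75}, {"translation": [0, 0, 0], "angular": [0, 0, 0], "gripper": 0.75}, {"translation": [0, 0, 0], "angular": [0, 0, 0], "gripper": 0.75}]' --force 20

```text
t: 39.58
tool_pos: [0.438, 0.0712, 0.0897]
tool_rot: [2.841, 1.339, 0.003]
contact_force: [-0.4, 0.7, -0.3]
opening: 0.0637
grip_force: 0.0
```

Run:
```python
from h import *
from station import ctrl
go(ctrl,.4355,.0715,.012,-39.5)
iw=ctrl.get_image('wrist'); np.savez('w9.npz',**iw)
cv2.imwrite('pics/w9.png',cv2.resize(iw['color'][140:380,120:440,::-1],(640,480),interpolation=2))
```

```text
t 39.58 pos [0.438  0.0712 0.0897] yaw -39.54 tilt [ 0.002 -0.    -1.   ] open 0.0637 F [-0.4  0.7 -0.3]
turn units -0.005 | shift units x,y,z [-0.033 -0.053  1.943] mm [-1.3 -2.1 77.7]
```

View pics/w9.png

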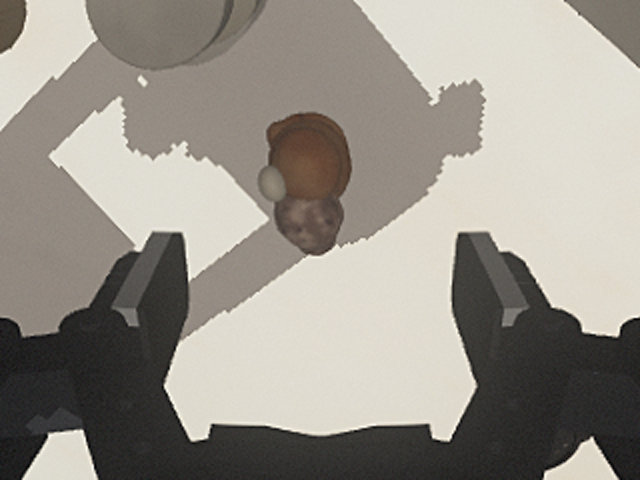

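The whistle's body is at (311,155) and its snout tip at (317,253), both between the fingers (columns 184–454).

Run:
```python
from h import *
from station import ctrl
im=load('w9'); F=lambda u,v,z: fish(im,u/2+120,v/2+140,z)[:2]
o=ctrl.get_obs(); b=np.radians(-39.5); Y=np.array([np.cos(b),np.sin(b)]); X=np.array([-np.sin(b),np.cos(b)])
for n,u,v,z in [('rear',312,112,.02),('snout',317,254,.028),('right',351,165,.02),('bodyleft',272,165,.02),('knobL',259,185,.03)]:
        p=F(u,v,z); d=(p-o['tool_pos'][:2])*1000; print(n,z,p.round(4),'X',(d@X).round(1),'Y',(d@Y).round(1))
p,q=F(312,112,.02),F(317,254,.028); d=p-q; print('yaw',np.degrees(np.arctan2(-d[0],d[1])))
```

```text
rear 0.02 [0.4479 0.0858] X 17.6 Y -1.5
snout 0.028 [0.418  0.0469] X -31.4 Y 0.1
right 0.02 [0.4463 0.0628] X -1.2 Y 11.8
bodyleft 0.02 [0.4253 0.0801] X -1.2 Y -15.4
knobL 0.03 [0.4201 0.0797] X -4.7 Y -19.1
yaw -37.59746656027833
```

Request:
drive_tool --steps '[{"translation": [0, -0.04, 0.5], "angular": [0, 0, 0], "gripper": 0.75}, {"translation": [0, 0, 0.5], "angular": [0, 0, 0], "gripper": 0.75}, {"translation": [0, 0, 0.5], "angular": [0, 0, 0], "gripper": 0.75}, {"translation": [0, 0, 0.3], "angular": [0, 0, 0], "gripper": 0.75}, {"translation": [0, 0, 0.14], "angular": [0, 0, 0], "gripper": 0.75}, {"translation": [0, 0, 0], "angular": [0, 0, 0], "gripper": 0.75}, {"translation": [0, 0, 0], "angular": [0, 0, 0], "gripper": 0.75}]'

```text
t: 40.5
tool_pos: [0.4367, 0.0722, 0.0119]
tool_rot: [2.841, 1.339, 0.002]
contact_force: [0.6, -0.1, 1.1]
opening: 0.064
grip_force: 0.0
```

Request:
drive_tool --steps '[{"translation": [0, 0, 0], "angular": [0, 0, 0], "gripper": 0.6}, {"translation": [0, 0, 0], "angular": [0, 0, 0], "gripper": 0.5}, {"translation": [0, 0, 0], "angular": [0, 0, 0], "gripper": 0.4}, {"translation": [0, 0, 0], "angular": [0, 0, 0], "gripper": 0.3}, {"translation": [0, 0, 0], "angular": [0, 0, 0], "gripper": 0.2}, {"translation": [0, 0, 0], "angular": [0, 0, 0], "gripper": 0.1}, {"translation": [0, 0, 0], "angular": [0, 0, 0], "gripper": 0.1}]'

```text
t: 41.38
tool_pos: [0.4364, 0.0722, 0.0115]
tool_rot: [2.842, 1.339, 0.001]
contact_force: [-0.3, 0.4, 4.8]
opening: 0.0287
grip_force: 22.9
```

Request:
drive_tool --steps '[{"translation": [0, 0, -0.2], "angular": [0, 0, 0], "gripper": 0.1}, {"translation": [0, 0, -0.6], "angular": [0, 0, 0], "gripper": 0.1}, {"translation": [0, 0, -0.8], "angular": [0, 0, 0], "gripper": 0.1}, {"translation": [0, 0, -0.8], "angular": [0, 0, 0], "gripper": 0.1}, {"translation": [0, 0, -0.8], "angular": [0, 0, 0], "gripper": 0.1}, {"translation": [0, 0, -0.5], "angular": [0, 0, 0], "gripper": 0.1}, {"translation": [0, 0, 0], "angular": [0, 0, -0.8], "gripper": 0.1}, {"translation": [0, 0, 0], "angular": [0, 0, -0.8], "gripper": 0.1}]'

```text
t: 42.38
tool_pos: [0.4356, 0.0722, 0.1592]
tool_rot: [-2.672, -1.652, 0.0]
contact_force: [-0.4, -0.0, -0.6]
opening: 0.0288
grip_force: 22.3
```

Request:
drive_tool --steps '[{"translation": [0, 0, 0], "angular": [0, 0, -0.9], "gripper": 0.1}, {"translation": [0, 0, 0], "angular": [0, 0, -0.9], "gripper": 0.1}, {"translation": [0, 0, 0], "angular": [0, 0, -0.9], "gripper": 0.1}, {"translation": [0, 0, 0], "angular": [0, 0, -0.9], "gripper": 0.1}, {"translation": [0, 0, 0], "angular": [0, 0, -1], "gripper": 0.1}, {"translation": [0, 0, 0], "angular": [0, 0, -1], "gripper": 0.1}, {"translation": [0, 0, 0], "angular": [0, 0, -1], "gripper": 0.1}, {"translation": [0, 0, 0], "angular": [0, 0, -0.8], "gripper": 0.1}]'

```text
t: 43.38
tool_pos: [0.4354, 0.0722, 0.1587]
tool_rot: [-1.506, -2.756, 0.001]
contact_force: [0.1, -0.1, 0.2]
opening: 0.0289
grip_force: 22.3
```

Run:
```python
from h import *
from station import ctrl
go(ctrl,*slab(0,.0065),.15,32.4)
```

```text
t 43.38 pos [0.4354 0.0722 0.1587] yaw 32.68 tilt [-0.001 -0.    -1.   ] open 0.0289 F [ 0.1 -0.1  0.2]
turn units 0.035 | shift units x,y,z [-8.009 -3.026  0.216] mm [-320.4 -121.     8.7]
```

Request:
drive_tool --steps '[{"translation": [-0.6, -0.23, 0], "angular": [0, 0, 0], "gripper": 0.1}, {"translation": [-0.9, -0.34, 0], "angular": [0, 0, 0], "gripper": 0.1}, {"translation": [-0.9, -0.34, 0], "angular": [0, 0, 0], "gripper": 0.1}, {"translation": [-0.9, -0.34, 0], "angular": [0, 0, 0], "gripper": 0.1}, {"translation": [-0.9, -0.34, 0], "angular": [0, 0, 0], "gripper": 0.1}, {"translation": [-0.9, -0.34, 0], "angular": [0, 0, 0], "gripper": 0.1}, {"translation": [-0.9, -0.34, 0], "angular": [0, 0, 0], "gripper": 0.1}, {"translation": [-0.9, -0.34, 0], "angular": [0, 0, 0], "gripper": 0.1}]'

```text
t: 44.38
tool_pos: [0.4956, -0.2177, 0.1587]
tool_rot: [-1.512, -2.753, -0.0]
contact_force: [-0.3, 0.4, -0.0]
opening: 0.0289
grip_force: 22.3
```

Request:
drive_tool --steps '[{"translation": [-0.7, -0.28, 0], "angular": [0, 0, 0], "gripper": 0.1}, {"translation": [-0.4, -0.14, 0], "angular": [0, 0, 0], "gripper": 0.1}, {"translation": [0, 0, 0.4], "angular": [0, 0, 0], "gripper": 0.1}, {"translation": [0, 0, 0.4], "angular": [0, 0, 0], "gripper": 0.1}, {"translation": [0, 0, 0.2], "angular": [0, 0, 0], "gripper": 0.1}, {"translation": [0, 0, 0], "angular": [0, 0, 0], "gripper": 0.1}, {"translation": [0, 0, 0], "angular": [0, 0, 0], "gripper": 0.1}]'

```text
t: 45.25
tool_pos: [0.5057, -0.2626, 0.1195]
tool_rot: [1.511, 2.753, -0.0]
contact_force: [-0.1, -0.1, 0.5]
opening: 0.0289
grip_force: 22.3
```

Run:
```python
from h import *
from station import ctrl
go(ctrl,*slab(0,.0065),.1025,32.4)
im=load('top4')
```

```text
t 45.25 pos [ 0.5057 -0.2626  0.1195] yaw 32.48 tilt [ 0.001 -0.    -1.   ] open 0.0289 F [-0.1 -0.1  0.5]
turn units 0.011 | shift units x,y,z [ 0.003 -0.026  0.426] mm [ 0.1 -1.  17. ]
```

Request:
drive_tool --steps '[{"translation": [0, -0.02, 0.2], "angular": [0, 0, 0], "gripper": 0.1}, {"translation": [0, 0, 0.13], "angular": [0, 0, 0], "gripper": 0.1}, {"translation": [0, 0, 0.05], "angular": [0, 0, 0], "gripper": 0.1}, {"translation": [0, 0, 0.03], "angular": [0, 0, 0], "gripper": 0.1}, {"translation": [0, 0, 0.02], "angular": [0, 0, 0], "gripper": 0.1}, {"translation": [0, 0, 0], "angular": [0, 0, 0], "gripper": 0.1}, {"translation": [0, 0, 0], "angular": [0, 0, 0], "gripper": 0.1}]'

```text
t: 46.12
tool_pos: [0.5048, -0.2633, 0.1021]
tool_rot: [1.512, 2.753, -0.0]
contact_force: [0.1, 0.2, -0.5]
opening: 0.0284
grip_force: 22.3
```

Request:
drive_tool --steps '[{"translation": [0, 0, 0.015], "angular": [0, 0, 0], "gripper": 0.1}, {"translation": [0, 0, 0], "angular": [0, 0, 0], "gripper": 0.1}]'

```text
t: 46.38
tool_pos: [0.5049, -0.2633, 0.1016]
tool_rot: [1.512, 2.753, -0.0]
contact_force: [0.7, 0.5, 0.7]
opening: 0.0291
grip_force: 22.4
```

Request:
drive_tool --steps '[{"translation": [0, 0, 0.012], "angular": [0, 0, 0], "gripper": 0.1}, {"translation": [0, 0, 0], "angular": [0, 0, 0], "gripper": 0.38}, {"translation": [0, 0, 0], "angular": [0, 0, 0], "gripper": 0.45}, {"translation": [0, 0, 0], "angular": [0, 0, 0], "gripper": 0.55}, {"translation": [0, 0, 0], "angular": [0, 0, 0], "gripper": 0.7}, {"translation": [0, 0, 0], "angular": [0, 0, 0], "gripper": 0.8}, {"translation": [0, 0, -0.3], "angular": [0, 0, 0], "gripper": 0.8}, {"translation": [0, 0, -0.7], "angular": [0, 0, 0], "gripper": 0.8}]'

```text
t: 47.38
tool_pos: [0.5039, -0.2627, 0.1403]
tool_rot: [-1.511, -2.751, -0.001]
contact_force: [-0.3, -0.4, -0.7]
opening: 0.0684
grip_force: 0.0
```

Request:
drive_tool --steps '[{"translation": [0, 0, -0.8], "angular": [0, 0, 0], "gripper": 0.8}, {"translation": [0, 0, -0.4], "angular": [0, 0, 0], "gripper": 0.8}, {"translation": [0.8, -0.5, 0], "angular": [0, 0, 0], "gripper": 0.8}, {"translation": [0.8, -0.5, 0], "angular": [0, 0, 0], "gripper": 0.8}, {"translation": [0.8, -0.5, 0], "angular": [0, 0, 0], "gripper": 0.8}, {"translation": [0.8, 0, 0], "angular": [0, 0, 0], "gripper": 0.8}, {"translation": [0.8, 0, 0], "angular": [0, 0, 0], "gripper": 0.8}, {"translation": [0.5, 0, 0], "angular": [0, 0, 0], "gripper": 0.8}]'

```text
t: 48.38
tool_pos: [0.3567, -0.1425, 0.1886]
tool_rot: [-1.512, -2.754, -0.0]
contact_force: [-0.6, -0.1, 0.6]
opening: 0.0683
grip_force: 0.0
```

Run:
```python
from h import *
from station import ctrl
im=ctrl.get_image('top'); np.savez('top5.npz',**im); sc=ctrl.get_image('scene'); np.savez('sc5.npz',**sc)
R=rect(im,335,430,125,210,.09,.008); print('batt',R)
W=cloud(im); B=W[125:215,335:430].reshape(-1,3); T=B[(B[:,2]>.1)&(B[:,2]<.15)]; d=T[:,:2]-R[0]; print(len(T),T[:,2].max(),'whistle rel batt x',(np.percentile(d@SXv,[1,50,99])*1000).round(1),'y',(np.percentile(d@SYv,[1,50,99])*1000).round(1))
A=cv2.resize(im['color'][125:215,140:430,::-1],(790,245),interpolation=2)
B=cv2.resize(sc['color'][120:350,150:350,::-1],(300,345),interpolation=2); C=cv2.resize(sc['color'][130:200,260:330,::-1],(345,345),interpolation=2)
D=np.hstack([B,C,np.zeros((345,145,3),np.uint8)]); cv2.imwrite('pics/end.png',np.vstack([A,D]))
go(ctrl,.4,0,.2)
```

```text
batt (array([ 0.52002441, -0.28397852]), (54.30305480957031, 126.50302124023438), 32.42768096923828)
177 0.14002424053274617 whistle rel batt x [-13.2  -2.   14.1] y [-0.5 27.4 41.8]
t 48.48 pos [ 0.3569 -0.1425  0.1886] yaw 32.53 tilt [ 0. -0. -1.] open 0.0681 F [ 0.5 -0.2  0.6]
turn units -0.0 | shift units x,y,z [ 2.424  2.824 -0.284] mm [ 97.  113.  -11.4]
```

View pics/end.png

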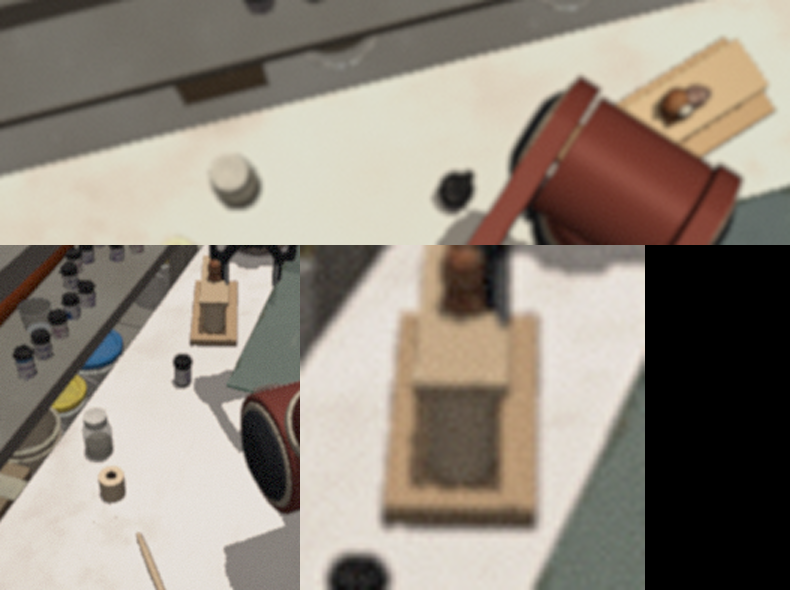

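The whistle stands upright mid-batt at (683,102) in the top crop, about 1 mm from the batt's centre. The batt has not shifted, and the short prop, jar and canister are where they were.

```bash
python3 -c "
from station import ctrl
print(ctrl.finish_job())"
```

```text
the job is handed in; nothing more can be done
None
```

The kiln tier is built as asked and handed in at about 48 s; in the final images the whistle and batt sit within about 2 mm of centre, and the jar, canister and short prop are unmoved.

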